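# Hold a valve spring compressed for the collets

## Robot

A 6-joint arm with a two-finger parallel gripper is mounted at the origin on a cart in front of the work surface, level with it; the furniture and walls round the work are solid. World frame = base frame: x ahead of the robot, y to its left, z up, the work surface at z = 0. Lengths are in m, angles in rad, forces in N, time in s.
With the tool pointing down it reaches from about 0.35 to 0.975 m from the base axis. Payload 4.9 kg.
Tool frame: the origin (TCP) lies at the very end of the fingers, on their centre line; the grasp point (between the pads) lies 19 mm behind it (bot.grip_depth is the distance from the TCP to the grasp point, in m); z points along the fingers, y is the direction in which the jaws open and shut (so a half turn about z gives the same grasp; the last joint's range is limited). The gripper opens to 85 mm and grips with 20 to 120 N. Pads are 22 mm wide; open, the fingers measure 114 mm over their backs; the gripper's body (76 mm by 85 mm) begins 54 mm behind the grasp point. The pads swing forward as they close: fully open they stand 13 mm farther back than shut.
Start: joints at [1.164, 0.053, 1.613, -0, 1.476, -0.119], TCP at [0.177, 0.599, 0.231] pointing down, gripper open.
Joint ranges: [-3.01, 3.01], [-1.01, 2.22], [0.06, 2.58], [-1.02, 4.17], [0.09, 2.62], [-3.14, 3.14]. Speed limits (rad/s): [2.57, 2.57, 3.14, 3.14, 3.14, 3.14].

## Interface

Orientations are given as a rotation vector (axis times angle).
In Python, from plant import monitor, read_camera, bot gives the robot as it stands.
- The arm moves only by the shell command python3 -m crank 'ROWS' [OPENING]. ROWS is JSON, a list of rows, each an object with "translation": the shift along the tool's x, y, z in m, a list of three; "twist": the turn, a rotation vector about the tool's x, y, z in rad, a list of three. In form: [{"translation": [x, y, z], "twist": [ax, ay, az]}, ...]. A call has exactly 5 rows; each row shifts and turns the pose as measured when the row begins, along the tool's axes as they then stand; what a row does not reach is not made up. A row lasts 1/12 s, in which the tool goes at most 41.7 mm and 7.16 degrees, less where a joint would pass 70% of its speed; a pose out of reach is approached as far as the arm can. A call is refused whole if a number of a shift passes 0.0417 or a number of a turn 0.125, either way. A call with a gripper value outside its range is refused whole. OPENING is the opening, from 0 (shut) to 1 (fully open), set as the call begins (- or left out, the last holds). The fingers move at their own pace and stop on an object; the grip force is fixed at half the most. Time passes only in rows, so rows that do not move let the fingers close, or fill a call up. It gives the time, the measured TCP pose, the force and the opening at its end, in the units of the state.
- monitor.sense(): the state, without advancing time (a new reading comes with each control period).
- read_camera(name): name is "side" or "top" or "wrist"; returns a dict with "image" (400x640x3 uint8, red, green, blue), "z_map" (400x640 float32, m along the optical axis (not along the pixel's ray), 0 where there is no reading), "fx", "fy", "cx", "cy" (pixels), "R" (3x3) and "t" (3): a world point X has camera coordinates R X + t. Camera axes: x right, y down, z forward; pixel columns grow to the right and rows downward; lengths in m; the calibration is good to about 2 mm. A picture is of the moment at which its call begins.
- bot.sign_off(): hands the job in, once; it reports no verdict.
The state is a dict: "t": time; "qpos": joint angles; "qvel": joint speeds; "joint_torque": joint torques, N m; "eef_pos": TCP position; "orientation": TCP orientation; "wrist_force": force on the tool from outside, world axes, zero at the start; "torque": the same for the moment, N m; "gripper_width": finger opening in m.
Only numpy, scipy, OpenCV 4.12 (cv2) and the standard library are available. Lean on these libraries where they do the work, as an engineer would, in place of code of your own. Each camera call takes 0.05 s, during which the arm holds its last target.

## Task

I am putting the valves back in this cylinder head. Lay the loose spring retainer on the bare valve spring (the other valve is finished), spigot down with the valve stem through its hole, and let go of it; then swing the compressor lever over so that its fork presses on the retainer, squeeze the spring by about 11 mm so that the groove in the stem stands clear for the collets, and keep it squeezed there: finish while still holding the lever down. Do not squeeze the spring until its coils touch (16 mm), not even briefly, and leave the bearing, the nut and the spanner where they lie.

Things in the scene. Friction and masses are not known exactly. Their poses are not given: they have to be found in the camera images.
- head: aluminium cylinder head, 140 x 170 mm over its fins and 54 mm high to its flat top, fixed on the bench. Two valves stand upright on its top, 60 mm apart along its x axis. The farther one, at x = +28, y = -12 mm, has a bare spring; the one at x = -32, y = -12 mm is finished, with retainer and collets on. Two small collet halves lie on the top. Origin at the centre of its underside, z up
- retainer: loose steel spring retainer lying on the bench: a flat flange 32 mm across and 4 mm thick on a spigot 18 mm across and 4 mm high, with a 12 mm hole through both (8 mm high in all). Origin at the centre of the spigot's lower face, z along the hole from spigot to flange. It starts with the spigot down, as it must go on the spring; pick it up by the edge of the flange
- stem_tip (a point): tip of the valve stem inside the bare spring, 7 mm thick with a rounded end, 101 mm above the bench, fixed; axes as the head's. It stands 6 mm above the free spring, so 2 mm above the flange of a seated retainer; its collet groove lies 6 to 10 mm below the tip
- spring_top (a point): centre of the upper end of the bare spring (29 mm outside, 23 mm inside, 38 mm long when free), 95 mm above the bench when free; goes down with it. A seated retainer rests its flange on it with the spigot inside, so the retainer's origin lies 4 mm below this point
- valve_spring (a joint): how far the bare spring is squeezed, m: 0 free, coils touch at about 0.016. It pushes back with 10 N at first touch and 2 N more per mm
- press_lever (a joint): angle of the compressor lever, rad: 0 raised and leaning 0.60 back past upright, 2.17 when level; grows as the handle comes over and down. Hinge friction (0.2 N m) keeps it where it is left near upright
- lever_pivot (a point): hinge of the lever, on a post on the head, 122 mm above the bench and 75 mm from the stem on its +y side (head axes). The hinge line is the head's x axis
- lever_bar (a point): middle of the lever's cross handle: a round steel bar 14 mm thick and 96 mm long with a ball at each end, parallel to the head's x axis, 205 mm from the hinge. The lever (16 mm wide) joins it at the middle, leaving 38 mm of free bar on each side. Raised, it stands about 0.3 m above the bench; swung over, it comes down beyond the stem, on the head's -y side
- ball_bearing: ball bearing 52 mm across and 15 mm high lying flat, a bystander; origin at the centre of its underside
- nut_a: hexagon nut 34 mm across and 16 mm high lying flat, a bystander; origin at the centre of its underside
- spanner_13: combination spanner 185 mm long and 7 mm thick lying flat along its y axis, a bystander; origin at the centre of its underside
- fork_feet (a point): point midway between the two rounded lower ends of the lever's fork, 75 mm along the lever from the hinge and 30 mm under its middle line when level. Swung over, they press on the flange on both sides of the stem: first touch at about 2.08 rad; at 11 mm of squeeze the bar is about 30 mm lower than at first touch

How it is judged:
By the outcome, as a careful person would: the job done as asked, in the order asked, and still so for the second after the job is handed in, while the arm keeps its last pose, push and grip.
It also fails if it takes over 72 s, if anything falls off the work surface, if the arm or the gripper's body presses on something with over 40 N, if the wrist force passes 120 N, or if a joint passes its speed limit or range.

## Working session

There is one attempt and no reset: what is moved stays moved. The work goes in short steps, Python scripts to look and compute and a shell command to move; the robot and the scene stay as the last step left them, time stands still between calls to the robot, and variables do not carry over. Pictures are saved under pics/ and viewed, and the job is handed in when it is done.

```bash
ls; mkdir -p pics; python3 - <<'E'
from plant import monitor, read_camera, bot
import cv2,numpy as np
s=monitor.sense();print({k:np.round(v,3).tolist() for k,v in s.items()})
for n in("side","top","wrist"):
    c=read_camera(n);cv2.imwrite(f"pics/{n}0.png",c["image"][:,:,::-1])
    print(n,c["fx"],c["fy"],c["cx"],c["cy"],np.round(c["R"],3).tolist(),np.round(c["t"],3).tolist())
E
```

```text
pics
{'t': 0.0, 'qpos': [1.164, 0.053, 1.614, -0.0, 1.476, -0.119], 'qvel': [-0.001, -0.0, -0.0, 0.003, -0.0, 0.001], 'joint_torque': [-0.002, -39.373, -37.015, -0.0, 0.007, -0.0], 'eef_pos': [0.177, 0.599, 0.23], 'orientation': [-0.45, -3.109, 0.003], 'wrist_force': [0.913, 0.075, -0.052], 'torque': [0.037, 0.054, -0.035], 'gripper_width': 0.085}
side 385.052958460237 385.052958460237 316.1396138976784 196.80544145164225 [[0.943, -0.334, 0.004], [-0.214, -0.614, -0.76], [0.256, 0.715, -0.65]] [-0.548, 0.221, 1.084]
top 382.3495072020046 382.3495072020046 324.2896703140754 193.4444228857019 [[-0.002, -1.0, -0.003], [-0.982, 0.003, -0.19], [0.19, 0.002, -0.982]] [-0.044, 0.578, 1.082]
wrist 308.2148765121234 308.2148765121234 318.82678940645786 200.63133741518973 [[0.284, 0.959, -0.003], [0.919, -0.271, 0.287], [0.274, -0.085, -0.958]] [-0.622, -0.038, 0.38]
```

View pics/side0.png

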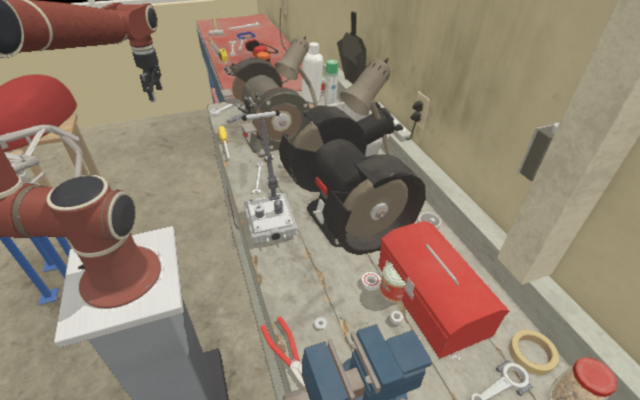

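View pics/top0.png

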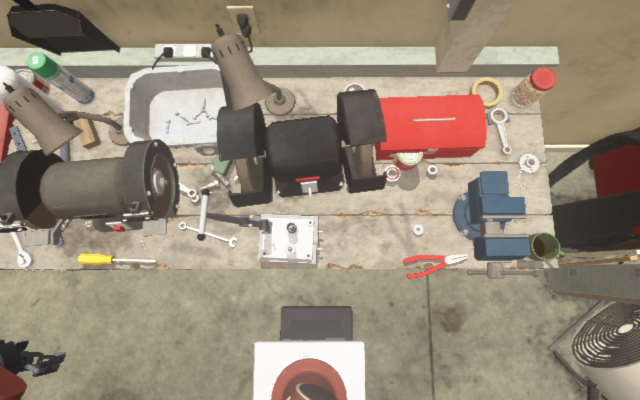

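View pics/wrist0.png

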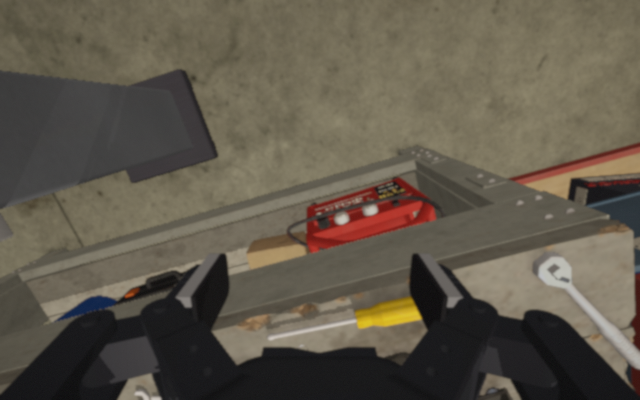

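The top view shows the head at about (289,240), the lever bar at about (205,215), and three small round parts at (418,230), (432,170) and (392,174). I'll zoom in on these.

```bash
cat > h.py <<'E'
import numpy as np,cv2
from plant import monitor, read_camera, bot
def ray(c,u,v):
    d=np.array([(u-c["cx"])/c["fx"],(v-c["cy"])/c["fy"],1.0]);R=np.array(c["R"]);t=np.array(c["t"])
    return -R.T@t, R.T@d
def onplane(c,u,v,z):
    o,d=ray(c,u,v);return o+d*(z-o[2])/d[2]
def dep(c,u,v):
    o,d=ray(c,u,v);return o+d*c["z_map"][int(round(v)),int(round(u))]
def proj(c,X):
    p=np.array(c["R"])@X+np.array(c["t"]);return c["cx"]+c["fx"]*p[0]/p[2],c["cy"]+c["fy"]*p[1]/p[2]
def tri(ca,a,cb,b):
    o1,d1=ray(ca,*a);o2,d2=ray(cb,*b)
    d1/=np.linalg.norm(d1);d2/=np.linalg.norm(d2)
    s=np.linalg.lstsq(np.c_[d1,-d2],o2-o1,rcond=None)[0]
    p,q=o1+d1*s[0],o2+d2*s[1];return (p+q)/2,np.linalg.norm(p-q)
def crop(c,u0,v0,u1,v1,k,name):
    im=c["image"][v0:v1,u0:u1,::-1]
    cv2.imwrite("pics/"+name,cv2.resize(im,None,fx=k,fy=k,interpolation=cv2.INTER_CUBIC))
E
python3 - <<'E'
from h import *
t=read_camera("top");s=read_camera("side")
crop(t,180,200,340,280,5,"t_head.png");crop(t,370,150,450,250,6,"t_parts.png")
crop(s,230,100,310,250,4,"s_head.png");crop(s,300,260,420,340,6,"s_parts.png")
for p in [(418,230),(432,170),(392,174),(289,240)]: print(p,dep(t,*p),onplane(t,*p,0.008))
E
```

```text
(418, 230) [ 0.47425177 -0.33247305 -0.00157113] [ 0.47333976 -0.33015473  0.008     ]
(432, 170) [ 0.66382323 -0.3859022  -0.00161179] [ 0.66135497 -0.38313658  0.008     ]
(392, 174) [ 0.6517095  -0.25945207 -0.00384978] [ 0.64879438 -0.25732318  0.008     ]
(289, 240) [0.44086463 0.05783775 0.05168639] [0.44392345 0.06197154 0.008     ]
```

View pics/t_head.png

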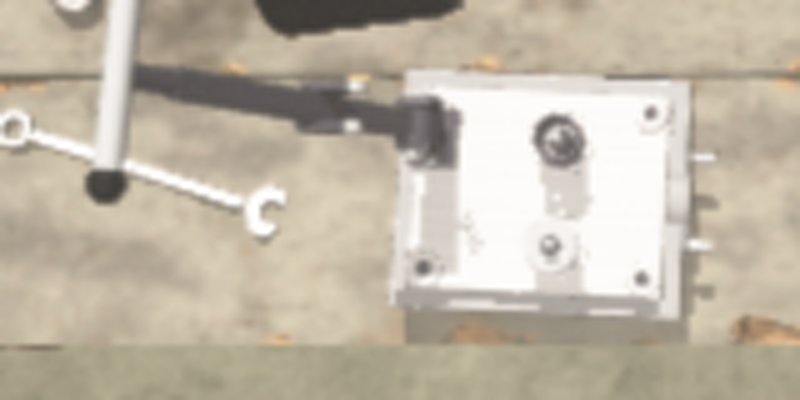

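View pics/t_parts.png

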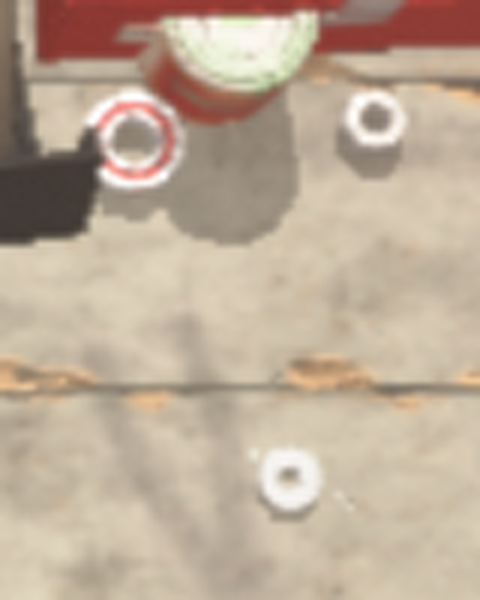

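View pics/s_head.png

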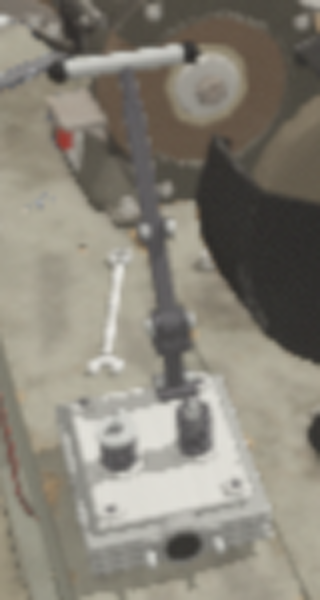

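View pics/s_parts.png

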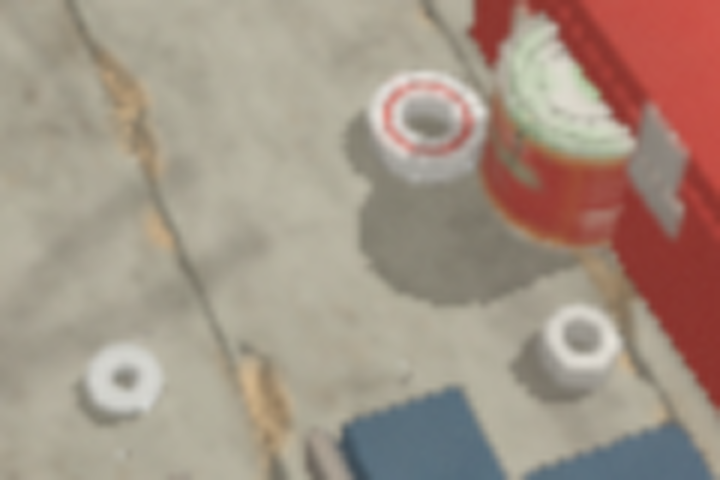

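The top crop shows the bare spring with its stem at about (292,228), the finished valve at (290,249), the lever leaning toward +y, and the retainer (ring with a small hole) at (418.3,229.5). The bearing has the red ring at (392,174), and the nut is at (432,170). Next I'll measure.

```bash
python3 - <<'E'
from h import *
t=read_camera("top");s=read_camera("side")
def blob(c,u0,v0,u1,v1,th):
    g=cv2.cvtColor(c["image"],cv2.COLOR_RGB2HSV);m=((g[...,2]>th)&(g[...,1]<25)).astype(np.uint8)[v0:v1,u0:u1]
    cs=cv2.findContours(m,cv2.RETR_EXTERNAL,cv2.CHAIN_APPROX_NONE)[0];k=max(cs,key=cv2.contourArea)
    (x,y),r=cv2.minEnclosingCircle(k);b=cv2.boundingRect(k);M=cv2.moments(k)
    print(cv2.contourArea(k),b,(x+u0,y+v0),r);return M["m10"]/M["m00"]+u0,M["m01"]/M["m00"]+v0
rt=blob(t,408,220,428,241,205);print(rt,onplane(t,*rt,.006))
rs=blob(s,310,315,332,332,200);print(rs,onplane(s,*rs,.006))
crop(t,275,220,310,260,15,"t_v.png");crop(s,245,190,300,225,14,"s_v.png")
crop(t,195,195,225,245,12,"t_bar.png")
E
```

```text
71.0 (5, 5, 11, 10) (417.884614944458, 228.884614944458) 5.23567533493042
(417.8732394366197, 229.17370892018778) [ 0.4760504  -0.33037502  0.006     ]
78.5 (5, 3, 12, 10) (320.59375, 322.53125) 5.619020462036133
(320.6666666666667, 322.50106157112526) [ 0.4770183  -0.32825822  0.006     ]
```

View pics/t_v.png

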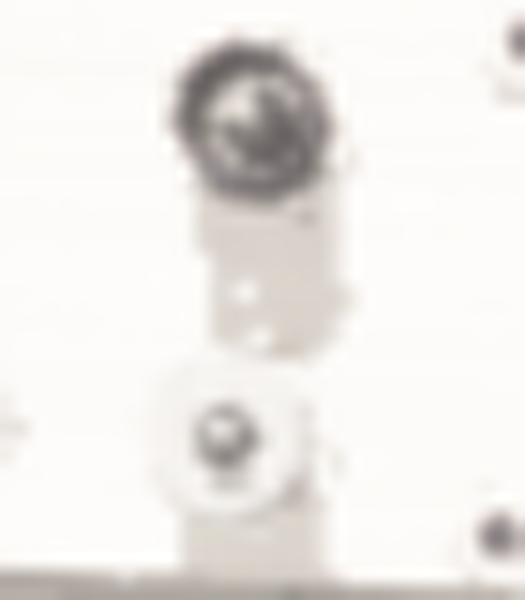

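View pics/s_v.png

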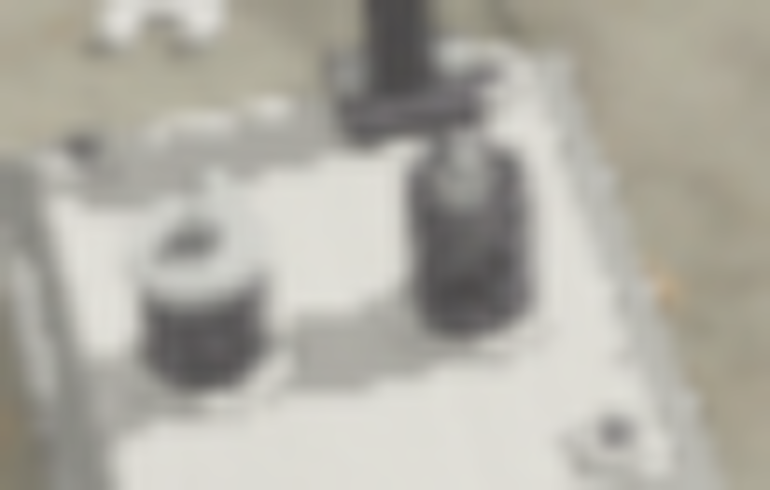

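View pics/t_bar.png

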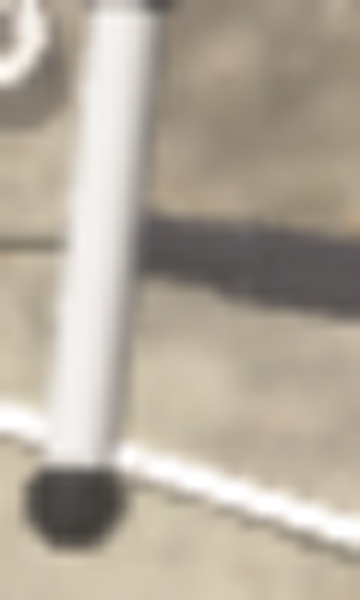

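The crops show the bare spring's top rim centred at top (291.4,227.6) and side (278.0,201.0). The finished flange is at top (290.2,248.6). The bar's near ball is at about top (200.7,236.3).

```bash
python3 - <<'E'
from h import *
t=read_camera("top");s=read_camera("side")
a=onplane(t,291.4,227.65,.095);b=onplane(t,290.2,248.65,.099)
print(a,onplane(s,278,201,.095),b,np.linalg.norm(a-b)); d=a-b;print("headyaw",np.degrees(np.arctan2(d[1],d[0])))
# head top plate corners top view approx
for p in [(262,215),(316.5,217),(313,259.5),(261,257)]:print(onplane(t,*p,.054))
# bar ball near, far end
print("ball",onplane(t,200.7,236.3,.291), onplane(t,201+3.8,195,.291))
z=t["z_map"]
# points grinder
H=np.array([[dep(t,u,v) for u in range(170,400,2)] for v in range(85,240,2)]).reshape(-1,3)
for y0 in np.arange(-.3,.4,.05):
    m=(abs(H[:,1]-y0)<.025)&(H[:,2]>.05)
    q=H[m]; print(round(y0,2),[(lo,round(q[q[:,2]>lo][:,0].min(),3)) for lo in(.05,.1,.2,.3) if (q[:,2]>lo).any()],q[:,2].max().round(3))
E
```

```text
[0.47248851 0.04750481 0.095     ] [0.47616125 0.05535824 0.095     ] [0.41360025 0.04965014 0.099     ] 0.059062932072582716
headyaw -2.086391128224856
[0.5142112  0.13836754 0.054     ]
[ 0.50789694 -0.02230535  0.054     ]
[ 0.38461699 -0.01244721  0.054     ]
[0.39203839 0.13772169 0.054     ]
ball [0.43302044 0.23842546 0.291     ] [0.52966111 0.23453164 0.291     ]Traceback (most recent call last):
  File "<stdin>", line 14, in <module>
    return umr_maximum(a, axis, None, out, keepdims, initial, where)
ValueError: zero-size array to reduction operation maximum which has no identity
```

```bash
python3 -m crank '[{"translation":[0,0,-0.04],"twist":[0,0,-0.12]},{"translation":[0,0,-0.04],"twist":[0,0,-0.12]},{"translation":[0,0,-0.04],"twist":[0,0,0]},{"translation":[0,0,-0.02],"twist":[0,0,0]},{"translation":[0,0,0],"twist":[0,0,0]}]'
cat > st.py <<'E'
from h import *
import sys
from scipy.spatial.transform import Rotation as Ro
s=monitor.sense();R=Ro.from_rotvec(s["orientation"]).as_matrix()
print("t",round(float(s["t"]),2),"p",np.round(s["eef_pos"],4),"y-yaw",round(float(np.degrees(np.arctan2(R[1,1],R[0,1]))),2),"z",np.round(R[:,2],3),"F",np.round(s["wrist_force"],1),"w",round(float(s["gripper_width"]),4),"q",np.round(s["qpos"],2))
if len(sys.argv)>3:
    g=np.array(list(map(float,sys.argv[1:4])));print("tool delta",np.round(R.T@(g-s["eef_pos"]),4))
E
python3 st.py 0.40 -0.05 0.37
```

```text
t: 0.87
eef_pos: [0.1765, 0.597, 0.3707]
orientation: [-0.056, -3.137, 0.017]
wrist_force: [0.6, 0.7, -0.4]
gripper_width: 0.085
t 0.87 p [0.1765 0.597  0.3707] y-yaw 87.97 z [-0.005 -0.011 -1.   ] F [ 0.6  0.7 -0.4] w 0.085 q [ 1.16  0.01  1.43 -0.    1.72 -0.37]
tool delta [-0.2464 -0.6387  0.0068]
```

```bash
python3 -m crank '[{"translation":[-0.014,-0.038,0],"twist":[0,0,0]},{"translation":[-0.014,-0.038,0],"twist":[0,0,0]},{"translation":[-0.014,-0.038,0],"twist":[0,0,0]},{"translation":[-0.014,-0.038,0],"twist":[0,0,0]},{"translation":[-0.014,-0.038,0],"twist":[0,0,0]}]' && python3 -m crank '[{"translation":[-0.014,-0.038,0],"twist":[0,0,0]},{"translation":[-0.014,-0.038,0],"twist":[0,0,0]},{"translation":[-0.014,-0.038,0],"twist":[0,0,0]},{"translation":[-0.014,-0.038,0],"twist":[0,0,0]},{"translation":[-0.014,-0.038,0],"twist":[0,0,0]}]' && python3 -m crank '[{"translation":[-0.014,-0.038,0],"twist":[0,0,0]},{"translation":[-0.014,-0.038,0],"twist":[0,0,0]},{"translation":[-0.014,-0.038,0],"twist":[0,0,0]},{"translation":[-0.014,-0.038,0],"twist":[0,0,0]},{"translation":[-0.014,-0.038,0],"twist":[0,0,0]}]'; python3 st.py 0.45 -0.32 0.2
```

```text
t: 1.28
eef_pos: [0.2394, 0.4041, 0.3651]
orientation: [-0.04, -3.132, 0.025]
wrist_force: [0.1, -0.6, -0.4]
gripper_width: 0.0852
t: 1.7
eef_pos: [0.3027, 0.2058, 0.3593]
orientation: [-0.032, -3.128, 0.032]
wrist_force: [1.3, 0.1, 0.6]
gripper_width: 0.0853
t: 2.12
eef_pos: [0.367, 0.0074, 0.3551]
orientation: [-0.029, -3.125, 0.032]
wrist_force: [1.4, 1.1, -0.3]
gripper_width: 0.0851
t 2.12 p [0.367  0.0074 0.3551] y-yaw 88.94 z [-0.016 -0.02  -1.   ] F [ 1.4  1.1 -0.3] w 0.0851 q [-0.17 -0.63  1.96 -0.02  1.82 -1.72]
tool delta [-0.0916 -0.3226  0.1604]
```

```bash
cat >> st.py <<'E'
yaw=np.radians(float(sys.argv[4]) if len(sys.argv)>4 else 87.9)
yd=np.array([np.cos(yaw),np.sin(yaw),0]);zd=np.array([0,0,-1.]);D=np.c_[np.cross(yd,zd),yd,zd]
print("twist",np.round(Ro.from_matrix(R.T@D).as_rotvec(),4))
E
python3 -m crank '[{"translation":[-0.011,-0.039,0.005],"twist":[-0.02,-0.016,0]},{"translation":[-0.011,-0.039,0.005],"twist":[0,0,0]},{"translation":[-0.011,-0.039,0.005],"twist":[0,0,0]},{"translation":[-0.011,-0.038,0.005],"twist":[0,0,0]},{"translation":[-0.011,-0.038,0.005],"twist":[0,0,0]}]' && python3 -m crank '[{"translation":[-0.011,-0.036,0.014],"twist":[0,0,0]},{"translation":[-0.011,-0.036,0.014],"twist":[0,0,0]},{"translation":[-0.011,-0.036,0.014],"twist":[0,0,0]},{"translation":[0,0,0.03],"twist":[0,0,0]},{"translation":[0,0,0.03],"twist":[0,0,0]}]'; python3 st.py 0.4765 -0.3295 0.12
python3 - <<'E'
from h import *
c=read_camera("wrist");cv2.imwrite("pics/w1.png",c["image"][:,:,::-1])
print(proj(c,np.array([.4765,-.3295,.008])),-c["R"].T@c["t"])
E
```

```text
t: 2.53
eef_pos: [0.4159, -0.1929, 0.3248]
orientation: [0.037, 3.141, 0.003]
wrist_force: [0.5, 0.3, 0.9]
gripper_width: 0.0856
t: 2.95
eef_pos: [0.446, -0.3133, 0.2178]
orientation: [0.054, 3.137, -0.003]
wrist_force: [0.7, -0.7, -0.6]
gripper_width: 0.0852
t 2.95 p [ 0.446  -0.3133  0.2178] y-yaw 88.04 z [ 0.004 -0.002 -1.   ] F [ 0.7 -0.7 -0.6] w 0.0852 q [-0.75 -0.13  1.82  0.    1.45 -2.29]
tool delta [-0.0307 -0.015   0.098 ]
twist [-0.002   0.0038  0.0024]
(np.float64(308.5075570688751), np.float64(198.55551094063853)) [ 0.37269577 -0.31227504  0.36029996]
```

View pics/w1.png

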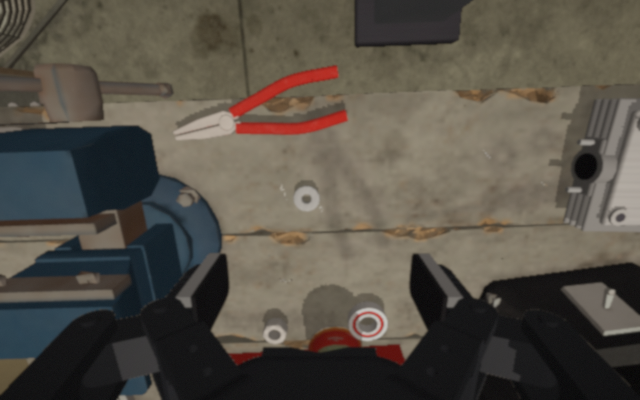

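The wrist view shows the retainer at about (306,198). The fingers point toward the lower part of the frame.

```bash
python3 - <<'E'
from h import *
c=read_camera("wrist")
g=cv2.cvtColor(c["image"],cv2.COLOR_RGB2HSV)[180:216,288:326]
m=((g[...,2]>140)&(g[...,1]<25)).astype(np.uint8)
cs=cv2.findContours(m,cv2.RETR_EXTERNAL,cv2.CHAIN_APPROX_NONE)[0];k=max(cs,key=cv2.contourArea)
M=cv2.moments(k);u=M["m10"]/M["m00"]+288;v=M["m01"]/M["m00"]+180
print(cv2.contourArea(k),cv2.boundingRect(k),u,v,onplane(c,u,v,.007))
E
```

```text
453.0 (2, 12, 26, 24) 302.57615894039736 204.16188373804266 [ 0.47621843 -0.33235897  0.007     ]
```

```bash
python3 - <<'E'
from h import *
c=read_camera("wrist")
crop(c,285,178,330,220,14,"w1z.png")
for th in(155,165,175,185):
    g=cv2.cvtColor(c["image"],cv2.COLOR_RGB2HSV)[180:216,288:326]
    m=((g[...,2]>th)&(g[...,1]<25)).astype(np.uint8)
    cs=cv2.findContours(m,cv2.RETR_EXTERNAL,cv2.CHAIN_APPROX_NONE)[0];k=max(cs,key=cv2.contourArea)
    (u,v),r=cv2.minEnclosingCircle(k);u+=288;v+=180
    print(th,cv2.contourArea(k),cv2.boundingRect(k),u,v,r,onplane(c,u,v,.008))
E
```

```text
155 419.5 (2, 13, 25, 23) 301.7916669845581 204.5 12.300238609313965 [ 0.47696938 -0.33215155  0.008     ]
165 361.0 (3, 13, 23, 23) 301.8188409805298 204.52898597717285 11.558127403259277 [ 0.47700619 -0.3321213   0.008     ]Traceback (most recent call last):
  File "<stdin>", line 7, in <module>
ValueError: max() iterable argument is empty
```

View pics/w1z.png

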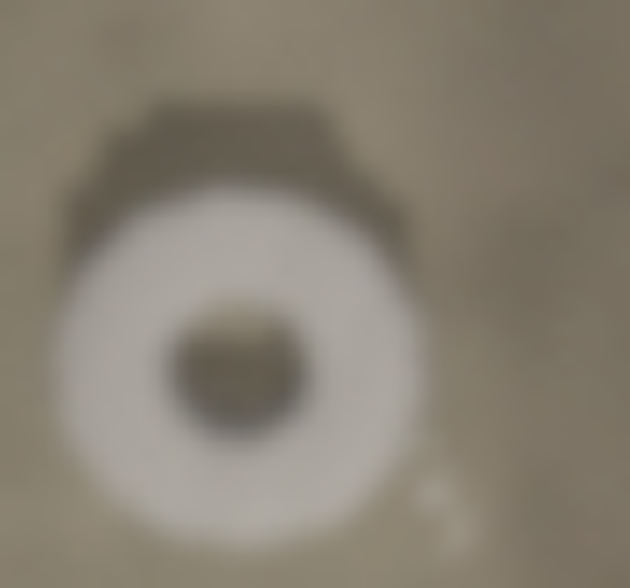

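```bash
python3 st.py 0.477 -0.331 0.05
```

```text
t 3.1 p [ 0.4444 -0.3103  0.216 ] y-yaw 88.15 z [-0.002  0.003 -1.   ] F [0.7 0.3 1. ] w 0.0853 q [-0.75 -0.13  1.82  0.    1.46 -2.29]
tool delta [-0.0335 -0.0201  0.1659]
twist [ 0.0028 -0.0017  0.0043]
```

```bash
python3 -m crank '[{"translation":[-0.02,-0.012,0.025],"twist":[0,0,0]},{"translation":[-0.0135,-0.008,0.035],"twist":[0,0,0]},{"translation":[0,0,0.038],"twist":[0,0,0]},{"translation":[0,0,0.038],"twist":[0,0,0]},{"translation":[0,0,0.03],"twist":[0,0,0]}]' 0.6; python3 -m crank '[{"translation":[0,0,0],"twist":[0,0,0]},{"translation":[0,0,0],"twist":[0,0,0]},{"translation":[0,0,0],"twist":[0,0,0]},{"translation":[0,0,0],"twist":[0,0,0]},{"translation":[0,0,0],"twist":[0,0,0]}]';python3 st.py 0.477 -0.331 0.004
python3 - <<'E'
from h import *
c=read_camera("wrist");cv2.imwrite("pics/w2.png",c["image"][:,:,::-1])
E
```

```text
t: 3.52
eef_pos: [0.4917, -0.3399, 0.0692]
orientation: [0.044, 3.112, -0.037]
wrist_force: [-0.5, 0.0, 0.4]
gripper_width: 0.051
t: 3.93
eef_pos: [0.4942, -0.3391, 0.0748]
orientation: [0.039, 3.109, -0.04]
wrist_force: [0.1, -0.4, 0.3]
gripper_width: 0.0511
t 3.93 p [ 0.4942 -0.3391  0.0748] y-yaw 88.53 z [ 0.032 -0.026 -0.999] F [ 0.1 -0.4  0.3] w 0.0511 q [-0.73  0.11  1.82  0.    1.16 -2.27]
tool delta [0.0197 0.0094 0.07  ]
twist [-0.025   0.0327  0.0114]
```

View pics/w2.png

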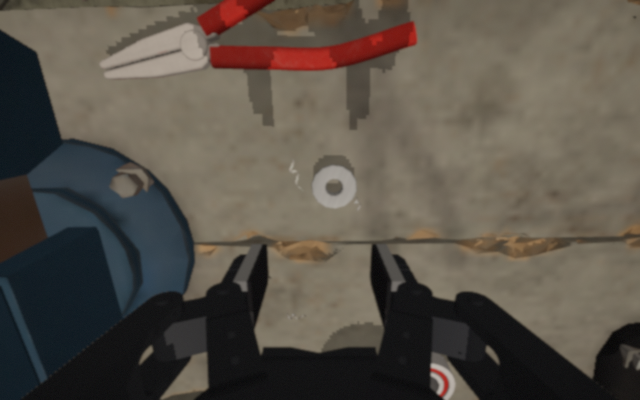

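The retainer is at (334,187), the gripper is about 5 cm above it, and both fingers are visible. I'll correct the tilt and lateral offset, then remeasure.

```bash
python3 -m crank '[{"translation":[0.008,0.004,0.005],"twist":[-0.012,0.016,0.005]},{"translation":[0.008,0.004,0.005],"twist":[-0.012,0.016,0.005]},{"translation":[0.004,0.001,0.005],"twist":[0,0,0]},{"translation":[0,0,0.005],"twist":[0,0,0]},{"translation":[0,0,0],"twist":[0,0,0]}]';python3 st.py 0.477 -0.331 0.004
cat > ring.py <<'E'
from h import *
c=read_camera("wrist");g=cv2.cvtColor(c["image"],cv2.COLOR_RGB2HSV)[60:240,280:380]
for th in(140,150,160):
    m=((g[...,2]>th)&(g[...,1]<25)).astype(np.uint8)
    cs=cv2.findContours(m,cv2.RETR_EXTERNAL,cv2.CHAIN_APPROX_NONE)[0]
    if not cs: continue
    k=max(cs,key=cv2.contourArea);(u,v),r=cv2.minEnclosingCircle(k);u+=280;v+=60
    print(th,cv2.contourArea(k),u,v,r,onplane(c,u,v,.008),monitor.sense()["eef_pos"])
cv2.imwrite("pics/w3.png",c["image"][:,:,::-1])
E
python3 ring.py
```

```text
t: 4.4
eef_pos: [0.4749, -0.3311, 0.0579]
orientation: [0.058, 3.137, -0.007]
wrist_force: [0.8, -0.1, 0.1]
gripper_width: 0.0509
t 4.4 p [ 0.4749 -0.3311  0.0579] y-yaw 87.9 z [ 0.004 -0.005 -1.   ] F [ 0.8 -0.1  0.1] w 0.0509 q [-0.74  0.11  1.86 -0.    1.17 -2.27]
tool delta [-0.0018  0.0004  0.0539]
twist [-0.0044  0.0043 -0.    ]
140 1318.5 321.0 223.5 22.67717933654785 [ 0.47604666 -0.33205119  0.008     ] [ 0.47504682 -0.33116227  0.05816415]
150 1247.5 321.3049850463867 224.8072052001953 21.92879295349121 [ 0.47698741 -0.33188014  0.008     ] [ 0.47504682 -0.33116227  0.05816415]
160 932.0 321.841121673584 225.43458557128906 20.21967124938965 [ 0.47744881 -0.33153739  0.008     ] [ 0.47504682 -0.33116227  0.05816415]
```

View pics/w3.png

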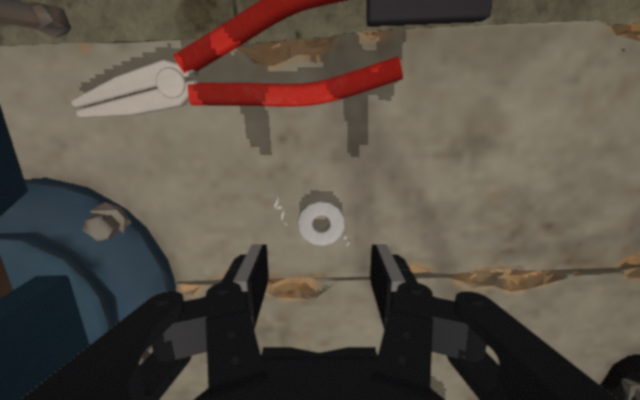

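The ring is at (321,224), between the fingers, and its position estimates agree. Next I'll descend.

```bash
python3 -m crank '[{"translation":[-0.0015,-0.0007,0.015],"twist":[-0.004,0.004,0]},{"translation":[0,0,0.015],"twist":[0,0,0]},{"translation":[0,0,0.008],"twist":[0,0,0]},{"translation":[0,0,0.002],"twist":[0,0,0]},{"translation":[0,0,0],"twist":[0,0,0]}]';python3 st.py 0.4765 -0.332 0.003
```

```text
t: 4.87
eef_pos: [0.477, -0.3325, 0.0168]
orientation: [0.058, 3.14, -0.001]
wrist_force: [0.5, 0.7, 0.1]
gripper_width: 0.0512
t 4.87 p [ 0.477  -0.3325  0.0168] y-yaw 87.88 z [ 0.001 -0.001 -1.   ] F [0.5 0.7 0.1] w 0.0512 q [-0.74  0.18  1.86 -0.    1.1  -2.27]
tool delta [0.0005 0.0005 0.0138]
twist [-0.0008  0.0009 -0.0003]
```

```bash
python3 -c "
from h import *
c=read_camera('wrist');crop(c,200,150,440,400,3,'w4.png')"
```

```text
(no output)
```

View pics/w4.png

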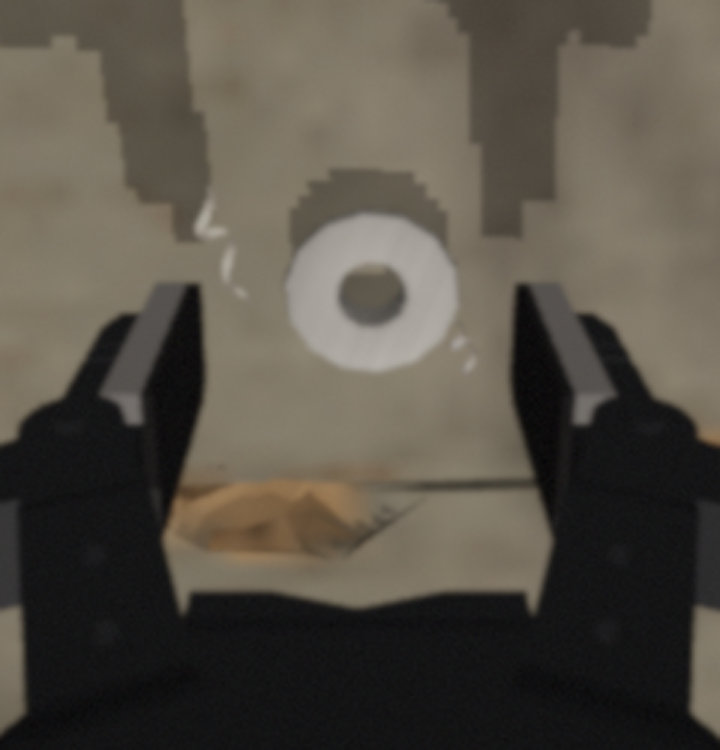

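The ring sits about 2.5 mm toward +y of the finger centreline (crop 372 against 358). I'll shift and descend.

```bash
python3 -m crank '[{"translation":[0,0.002,0.004],"twist":[0,0,0]},{"translation":[0,0,0.004],"twist":[0,0,0]},{"translation":[0,0,0.002],"twist":[0,0,0]},{"translation":[0,0,0.001],"twist":[0,0,0]},{"translation":[0,0,0],"twist":[0,0,0]}]';python3 st.py 0.4765 -0.332 0.003; python3 -c "
from h import *
c=read_camera('wrist');crop(c,200,150,440,400,3,'w5.png')"
```

```text
t: 5.33
eef_pos: [0.4786, -0.3314, 0.0075]
orientation: [0.058, 3.137, -0.006]
wrist_force: [-0.2, 0.2, -0.5]
gripper_width: 0.0513
t 5.33 p [ 0.4786 -0.3314  0.0075] y-yaw 87.9 z [ 0.004 -0.004 -1.   ] F [-0.2  0.2 -0.5] w 0.0513 q [-0.73  0.19  1.87  0.    1.08 -2.27]
tool delta [ 0.0021 -0.0006  0.0045]
twist [-0.0036  0.0044 -0.0001]
```

View pics/w5.png

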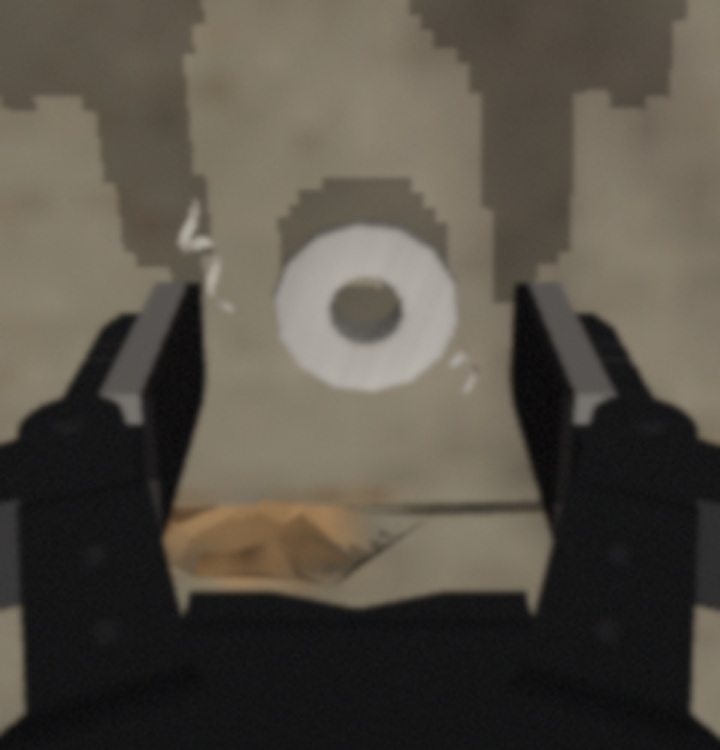

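The ring centre (crop 366,307) is now laterally centred. It needs about 2 mm toward -x and a little lower, then I'll close.

```bash
python3 -m crank '[{"translation":[0.002,0,0.003],"twist":[-0.003,0.004,0]},{"translation":[0,0,0.0015],"twist":[0,0,0]},{"translation":[0,0,0.001],"twist":[0,0,0]},{"translation":[0,0,0],"twist":[0,0,0]},{"translation":[0,0,0],"twist":[0,0,0]}]';python3 st.py 0.4765 -0.332 0.003; python3 -c "
from h import *
c=read_camera('wrist');crop(c,200,150,440,400,3,'w6.png')"
```

```text
t: 5.8
eef_pos: [0.4768, -0.3318, 0.0022]
orientation: [0.058, 3.14, -0.002]
wrist_force: [0.1, -0.3, 0.1]
gripper_width: 0.0513
t 5.8 p [ 0.4768 -0.3318  0.0022] y-yaw 87.89 z [ 0.001 -0.001 -1.   ] F [ 0.1 -0.3  0.1] w 0.0513 q [-0.74  0.2   1.87 -0.    1.07 -2.27]
tool delta [ 0.0002 -0.0002 -0.0008]
twist [-0.0011  0.0009 -0.0002]
```

View pics/w6.png

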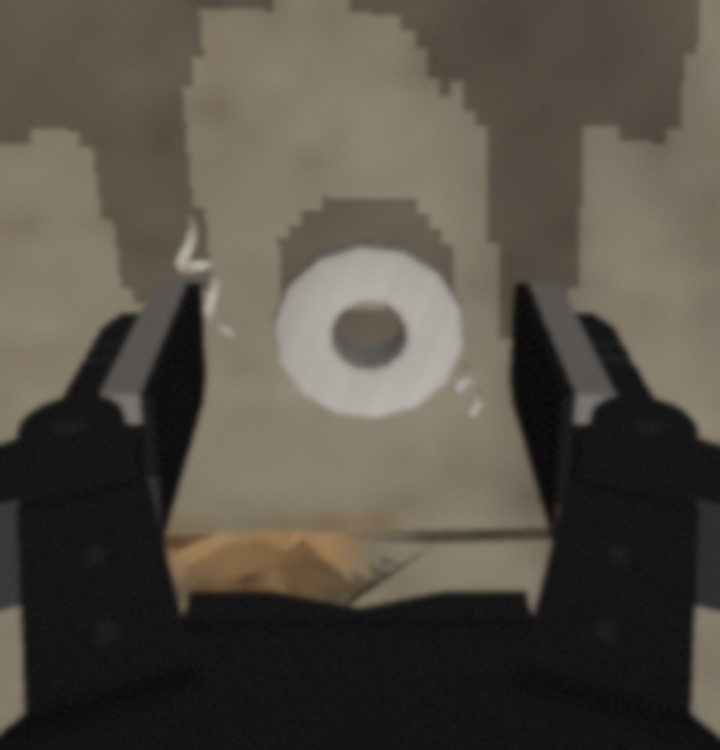

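The ring is now level with the pad tips at (323,260) in full-frame pixels. I'll close.

```bash
python3 -m crank '[{"translation":[0,0,0],"twist":[0,0,0]},{"translation":[0,0,0],"twist":[0,0,0]},{"translation":[0,0,0],"twist":[0,0,0]},{"translation":[0,0,0],"twist":[0,0,0]},{"translation":[0,0,0],"twist":[0,0,0]}]' 0.2;python3 st.py 0.4765 -0.332 0.003; python3 -c "
from h import *
c=read_camera('wrist');crop(c,200,150,440,400,3,'w7.png')"
```

```text
t: 6.27
eef_pos: [0.4771, -0.3322, 0.003]
orientation: [0.058, 3.139, -0.003]
wrist_force: [-0.0, 0.1, 0.6]
gripper_width: 0.0279
t 6.27 p [ 0.4771 -0.3322  0.003 ] y-yaw 87.89 z [ 0.002 -0.002 -1.   ] F [-0.   0.1  0.6] w 0.0279 q [-0.74  0.2   1.87 -0.    1.07 -2.27]
tool delta [ 0.0006  0.0001 -0.    ]
twist [-0.0017  0.0016 -0.0001]
```

View pics/w7.png

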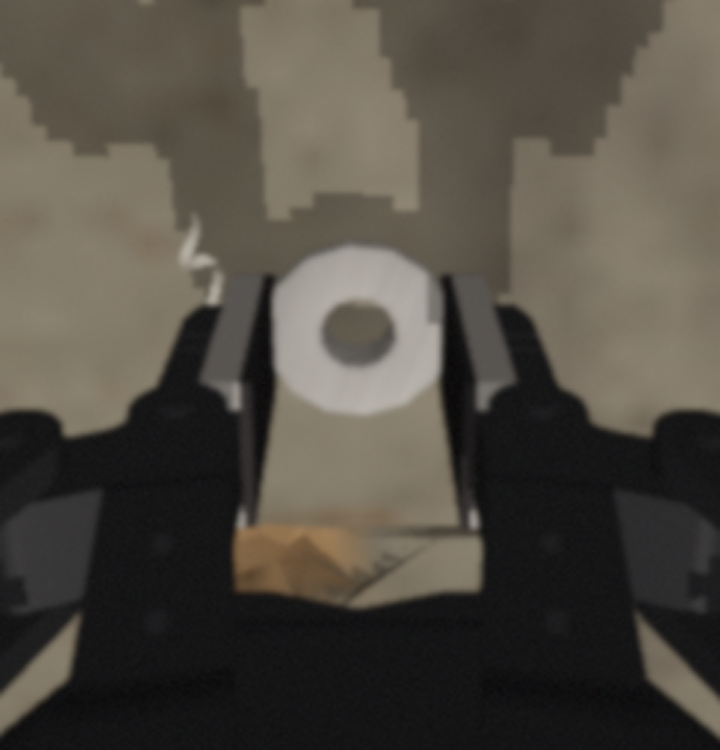

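```bash
python3 -m crank '[{"translation":[0,0,-0.005],"twist":[0,0,0]},{"translation":[0,0,-0.015],"twist":[0,0,0]},{"translation":[0,0,-0.03],"twist":[0,0,0]},{"translation":[0,0,-0.035],"twist":[0,0,0]},{"translation":[0,0,-0.035],"twist":[0,0,0]}]';python3 st.py 0.4 -0.2 0.2; python3 - <<'E'
from h import *
c=read_camera('wrist');crop(c,200,150,440,400,3,'w8.png')
t=read_camera("top")
H=np.array([[dep(t,u,v) for u in range(170,460,2)] for v in range(85,240,2)]).reshape(-1,3)
for y0 in np.arange(-.3,.3,.05):
    m=(abs(H[:,1]-y0)<.025)&(H[:,2]>.05)&(H[:,2]<.6)&(H[:,0]>.35); q=H[m]
    print(round(y0,2),[(lo,round(q[q[:,2]>lo][:,0].min(),3)) for lo in(.05,.1,.2,.3) if (q[:,2]>lo).any()])
E
```

```text
t: 6.73
eef_pos: [0.4707, -0.3265, 0.1157]
orientation: [-0.058, -3.125, -0.021]
wrist_force: [1.3, -1.0, -0.5]
gripper_width: 0.0272
t 6.73 p [ 0.4707 -0.3265  0.1157] y-yaw 87.88 z [-0.016  0.014 -1.   ] F [ 1.3 -1.  -0.5] w 0.0272 q [-0.74  0.04  1.82 -0.    1.3  -2.27]
tool delta [ 0.0767  0.1249 -0.0814]
twist [ 0.0134 -0.0164 -0.0003]
-0.3 [(0.05, np.float64(0.438)), (0.1, np.float64(0.438)), (0.2, np.float64(0.438)), (0.3, np.float64(0.438))]
-0.25 [(0.05, np.float64(0.412)), (0.1, np.float64(0.412)), (0.2, np.float64(0.412)), (0.3, np.float64(0.412))]
-0.2 [(0.05, np.float64(0.413)), (0.1, np.float64(0.413)), (0.2, np.float64(0.413)), (0.3, np.float64(0.413))]
-0.15 [(0.05, np.float64(0.56)), (0.1, np.float64(0.56)), (0.2, np.float64(0.565)), (0.3, np.float64(0.648))]
-0.1 [(0.05, np.float64(0.557)), (0.1, np.float64(0.557)), (0.2, np.float64(0.562)), (0.3, np.float64(0.647))]
-0.05 [(0.05, np.float64(0.598)), (0.1, np.float64(0.598)), (0.2, np.float64(0.608))]
-0.0 [(0.05, np.float64(0.444)), (0.1, np.float64(0.591)), (0.2, np.float64(0.602))]
0.05 [(0.05, np.float64(0.443)), (0.1, np.float64(0.474)), (0.2, np.float64(0.597)), (0.3, np.float64(0.751))]
0.1 [(0.05, np.float64(0.443)), (0.1, np.float64(0.46)), (0.2, np.float64(0.534)), (0.3, np.float64(0.623))]
0.15 [(0.05, np.float64(0.444)), (0.1, np.float64(0.46)), (0.2, np.float64(0.469)), (0.3, np.float64(0.614))]
0.2 [(0.05, np.float64(0.473)), (0.1, np.float64(0.473)), (0.2, np.float64(0.473)), (0.3, np.float64(0.533))]
0.25 [(0.05, np.float64(0.426)), (0.1, np.float64(0.426)), (0.2, np.float64(0.426)), (0.3, np.float64(0.426))]
```

View pics/w8.png

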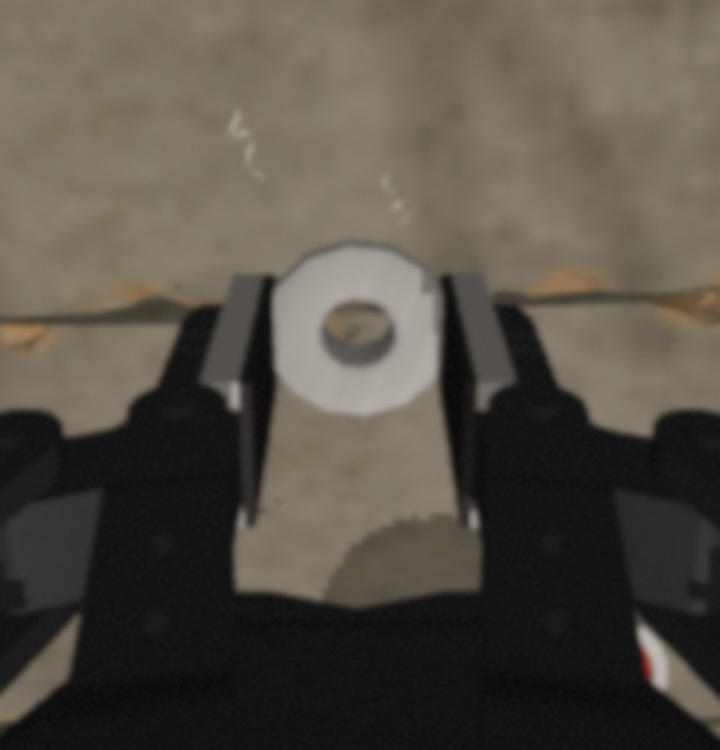

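The retainer is held level between the pads, with its hole centre at full-frame (319,260). I'll carry it to a viewpoint just short of the stem.

```bash
python3 -m crank '[{"translation":[0.005,0.02,-0.025],"twist":[0.0134,-0.0164,0]},{"translation":[0.005,0.035,-0.018],"twist":[0,0,0]},{"translation":[0.005,0.036,-0.018],"twist":[0,0,0]},{"translation":[0.005,0.036,-0.015],"twist":[0,0,0]},{"translation":[0.005,0.036,-0.015],"twist":[0,0,0]}]'; python3 -m crank '[{"translation":[0.005,0.036,-0.01],"twist":[0,0,0]},{"translation":[0.005,0.036,-0.01],"twist":[0,0,0]},{"translation":[0.0,0.036,-0.01],"twist":[0,0,0]},{"translation":[0.00,0.036,0],"twist":[0,0,0]},{"translation":[0.00,0.03,0],"twist":[0,0,0]}]'; python3 st.py 0.43 0.05 0.26
```

```text
t: 7.25
eef_pos: [0.4534, -0.1653, 0.2111]
orientation: [0.075, 3.134, -0.011]
wrist_force: [-0.1, 0.3, -0.5]
gripper_width: 0.0275
t: 7.67
eef_pos: [0.4501, 0.0173, 0.2451]
orientation: [0.079, 3.125, -0.013]
wrist_force: [1.2, 0.2, -0.7]
gripper_width: 0.0274
t 7.67 p [0.4501 0.0173 0.2451] y-yaw 87.11 z [ 0.016 -0.009 -1.   ] F [ 1.2  0.2 -0.7] w 0.0274 q [-0.12 -0.41  1.99 -0.01  1.54 -1.64]
tool delta [ 0.0215  0.0315 -0.0155]
twist [-0.0082  0.0159 -0.0137]
```

```bash
python3 -m crank '[{"translation":[0.01,0.015,0],"twist":[-0.008,0.016,-0.014]},{"translation":[0.01,0.012,0],"twist":[0,0,0]},{"translation":[0,0,0],"twist":[0,0,0]},{"translation":[0,0,0],"twist":[0,0,0]},{"translation":[0,0,0],"twist":[0,0,0]}]';  python3 st.py 0.43 0.05 0.26;python3 - <<'E'
from h import *
c=read_camera('wrist');cv2.imwrite("pics/w9.png",c["image"][:,:,::-1])
print(proj(c,np.array([.4725,.0475,.095])))
E
```

```text
t: 8.08
eef_pos: [0.4295, 0.0523, 0.2443]
orientation: [0.039, 3.141, 0.002]
wrist_force: [0.2, 0.7, -0.1]
gripper_width: 0.0274
t 8.08 p [0.4295 0.0523 0.2443] y-yaw 88.58 z [ 0.     0.001 -1.   ] F [ 0.2  0.7 -0.1] w 0.0274 q [-0.05 -0.44  2.02  0.    1.56 -1.6 ]
tool delta [-0.0005 -0.0022 -0.0157]
twist [0.0015 0.0004 0.0119]
(np.float64(317.2794981965321), np.float64(227.32020756914923))
```

View pics/w9.png

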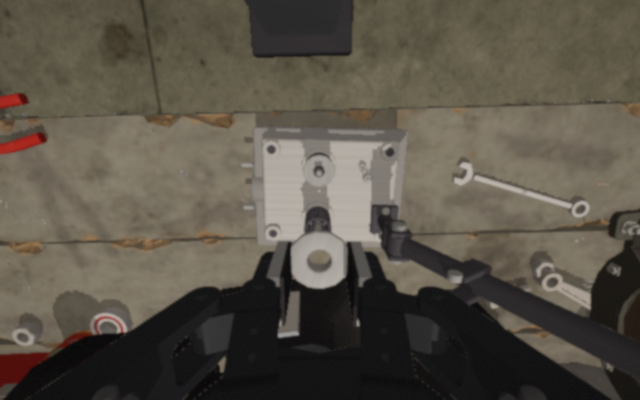

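```bash
python3 -c "
from h import *
c=read_camera('wrist');crop(c,280,140,360,290,5,'w9z.png')"
```

```text
(no output)
```

View pics/w9z.png

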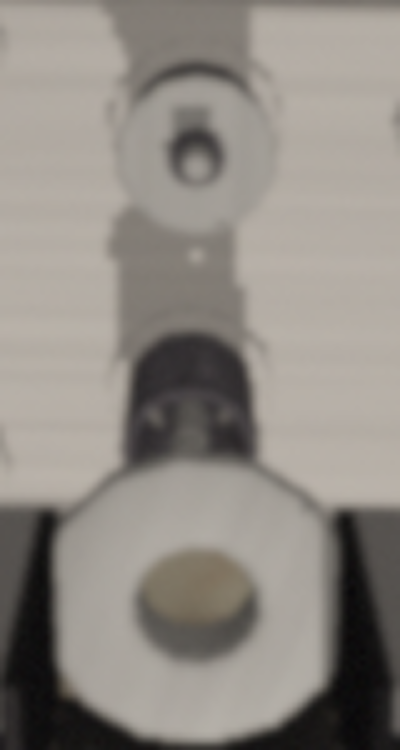

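The spring at crop (190,430) is partly hidden by the retainer. I'll back off 25 mm for a clear look.

```bash
python3 -m crank '[{"translation":[0.013,0,0],"twist":[0.001,0,0.012]},{"translation":[0.012,0,0],"twist":[0,0,0]},{"translation":[0,0,0],"twist":[0,0,0]},{"translation":[0,0,0],"twist":[0,0,0]},{"translation":[0,0,0],"twist":[0,0,0]}]';  python3 st.py 0.43 0.05 0.26; python3 -c "
from h import *
c=read_camera('wrist');crop(c,280,120,360,270,5,'w10.png');print(proj(c,np.array([.4725,.0475,.101])))"
```

```text
t: 8.6
eef_pos: [0.4058, 0.049, 0.2438]
orientation: [-0.072, -3.141, 0.001]
wrist_force: [0.3, 0.2, -0.4]
gripper_width: 0.0269
t 8.6 p [0.4058 0.049  0.2438] y-yaw 87.38 z [-0. -0. -1.] F [ 0.3  0.2 -0.4] w 0.0269 q [-0.06 -0.51  2.07 -0.    1.59 -1.59]
tool delta [-0.0241  0.0021 -0.0162]
twist [-0.0004 -0.0001 -0.0091]
(np.float64(322.6576058726216), np.float64(251.37549123164587))
```

View pics/w10.png

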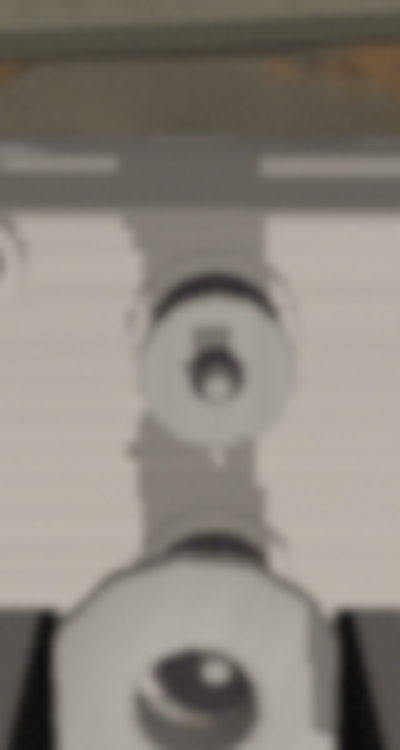

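The stem tip is now visible through the retainer's hole at about (322.6,253.6). The finished stem's tip is at about (323.2,196).

```bash
python3 -c "
from h import *
c=read_camera('wrist')
a=onplane(c,322.6,253.6,.101);b=onplane(c,323.2,196,.101);print(a,b,np.linalg.norm(a-b),np.degrees(np.arctan2(*(a-b)[1::-1])))
crop(c,280,220,360,290,10,'w10b.png')"; python3 st.py 0.474 0.0477 0.18
```

```text
[0.47506358 0.04733716 0.101     ] [0.41411269 0.05050318 0.101     ] 0.06103306665413129 -2.973487738980502
t 8.7 p [0.4058 0.0492 0.2438] y-yaw 87.4 z [-0. -0. -1.] F [ 0.3  1.  -0.9] w 0.0273 q [-0.06 -0.51  2.07 -0.    1.59 -1.59]
tool delta [-0.0682  0.0016  0.0637]
twist [-0.0004 -0.0004 -0.0087]
```

View pics/w10b.png

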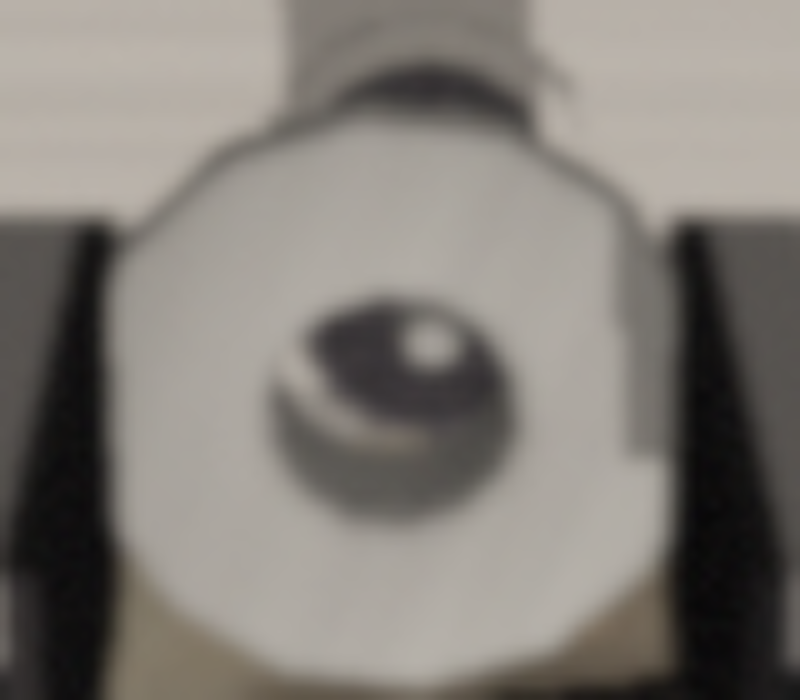

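```bash
python3 -c "
from h import *
c=read_camera('wrist')
print(onplane(c,318.7,260.5,.2488),onplane(c,318.7,259.5,.2488),monitor.sense()['eef_pos'])"
```

```text
[0.40528144 0.04710047 0.2488    ] [0.40473354 0.04712558 0.2488    ] [0.40578776 0.04932504 0.24376507]
```

I'll move to just above the tip and recheck through the hole.

```bash
python3 -m crank '[{"translation":[-0.02,0,0.01],"twist":[0,0,-0.008]},{"translation":[-0.02,0,0.015],"twist":[0,0,0]},{"translation":[-0.018,0,0.02],"twist":[0,0,0]},{"translation":[-0.005,0,0.025],"twist":[0,0,0]},{"translation":[0,0,0.02],"twist":[0,0,0]}]';python3 -m crank '[{"translation":[0,0,0.005],"twist":[0,0,0]},{"translation":[0,0,0.005],"twist":[0,0,0]},{"translation":[0,0,0.0],"twist":[0,0,0]},{"translation":[0,0,0],"twist":[0,0,0]},{"translation":[0,0,0],"twist":[0,0,0]}]';  python3 st.py 0.4745 0.0487 0.122
```

```text
t: 9.17
eef_pos: [0.4783, 0.0462, 0.1587]
orientation: [0.057, 3.125, -0.001]
wrist_force: [-0.6, 0.1, -1.2]
gripper_width: 0.0276
t: 9.58
eef_pos: [0.477, 0.0462, 0.1445]
orientation: [0.057, 3.133, -0.001]
wrist_force: [-1.0, 0.4, -0.6]
gripper_width: 0.0276
t 9.58 p [0.477  0.0462 0.1445] y-yaw 87.9 z [ 0.008 -0.001 -1.   ] F [-1.   0.4 -0.6] w 0.0276 q [-0.06 -0.24  2.04 -0.    1.34 -1.59]
tool delta [0.0028 0.0024 0.0225]
twist [-0.0004  0.0081 -0.    ]
```

```bash
python3 -m crank '[{"translation":[0.0025,0.0025,0.008],"twist":[0,0.008,0]},{"translation":[0,0,0.008],"twist":[0,0,0]},{"translation":[0,0,0.004],"twist":[0,0,0]},{"translation":[0,0,0],"twist":[0,0,0]},{"translation":[0,0,0],"twist":[0,0,0]}]';  python3 st.py 0.4745 0.0487 0.122
python3 -c "
from h import *
c=read_camera('wrist');crop(c,270,200,370,300,6,'w11.png')
c=read_camera('side');crop(c,240,150,320,250,6,'s11.png')
c=read_camera('top');crop(c,260,200,320,260,8,'t11.png')"
```

```text
t: 10.0
eef_pos: [0.4765, 0.0492, 0.1265]
orientation: [0.057, 3.134, -0.001]
wrist_force: [-0.4, 0.2, 0.0]
gripper_width: 0.0273
t 10.0 p [0.4765 0.0492 0.1265] y-yaw 87.91 z [ 0.007 -0.001 -1.   ] F [-0.4  0.2  0. ] w 0.0273 q [-0.05 -0.22  2.05 -0.    1.31 -1.59]
tool delta [ 0.002  -0.0005  0.0045]
twist [-0.0005  0.0068  0.0002]
```

View pics/w11.png

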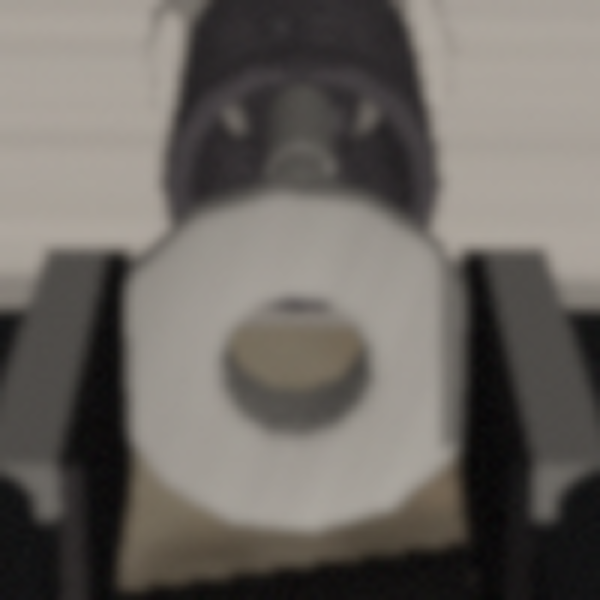

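View pics/s11.png

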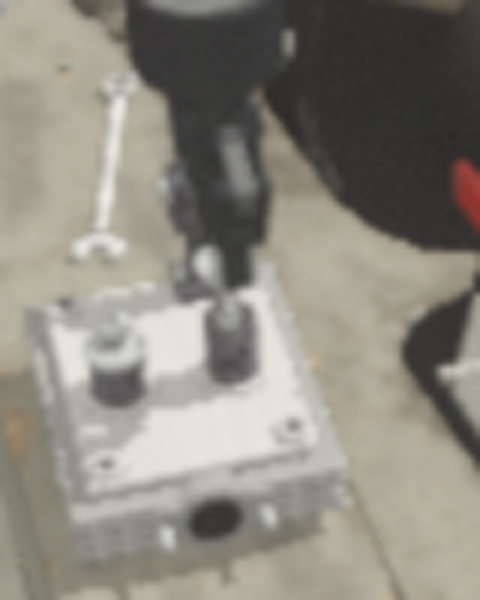

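View pics/t11.png

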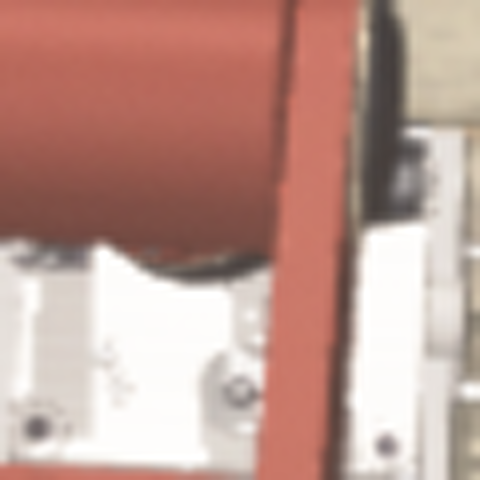

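In the wrist view the stem tip is at crop (302,165) and the hole at (297,365), so they line up sideways. I'll compute the fore-and-aft offset.

```bash
python3 -c "
from h import *
c=read_camera('wrist')
f=lambda a,b:(270+(a+.5)/6-.5,200+(b+.5)/6-.5)
for b in(160,170,180):print('stem',onplane(c,*f(302,b),.101))
z=monitor.sense()['eef_pos'];print(z)
print('hole',onplane(c,*f(297,368),z[2]+.005))
print('spring rim back', onplane(c,*f(303,72),.095), [onplane(c,*f(u,185),.095)[1] for u in (165,437)])"
```

```text
stem [0.4701978  0.04786143 0.101     ]
stem [0.47124654 0.04782385 0.101     ]
stem [0.47229887 0.04778615 0.101     ]
[0.47674389 0.0490877  0.12695319]
hole [0.47620899 0.04719811 0.13195319]
spring rim back [0.46320289 0.04821848 0.095     ] [np.float64(0.03378568131965472), np.float64(0.06137568159920935)]
```

The tip may be partly hidden, so I'll step 20 mm forward in +x for a clear view of it.

```bash
python3 -m crank '[{"translation":[-0.009,0,-0.004],"twist":[0,0.007,0]},{"translation":[-0.009,0,0],"twist":[0,0,0]},{"translation":[0,0,0],"twist":[0,0,0]},{"translation":[0,0,0],"twist":[0,0,0]},{"translation":[0,0,0],"twist":[0,0,0]}]';  python3 st.py 0.4745 0.0487 0.122
python3 -c "
from h import *
c=read_camera('wrist');crop(c,270,160,370,260,7,'w12.png')"
```

```text
t: 10.62
eef_pos: [0.4959, 0.0483, 0.1315]
orientation: [0.058, 3.14, -0.001]
wrist_force: [-0.7, -0.5, -0.8]
gripper_width: 0.0274
t 10.62 p [0.4959 0.0483 0.1315] y-yaw 87.9 z [ 0.001 -0.001 -1.   ] F [-0.7 -0.5 -0.8] w 0.0274 q [-0.05 -0.17  2.   -0.    1.31 -1.59]
tool delta [ 0.0214 -0.0004  0.0095]
twist [-0.0006  0.0011  0.    ]
```

View pics/w12.png

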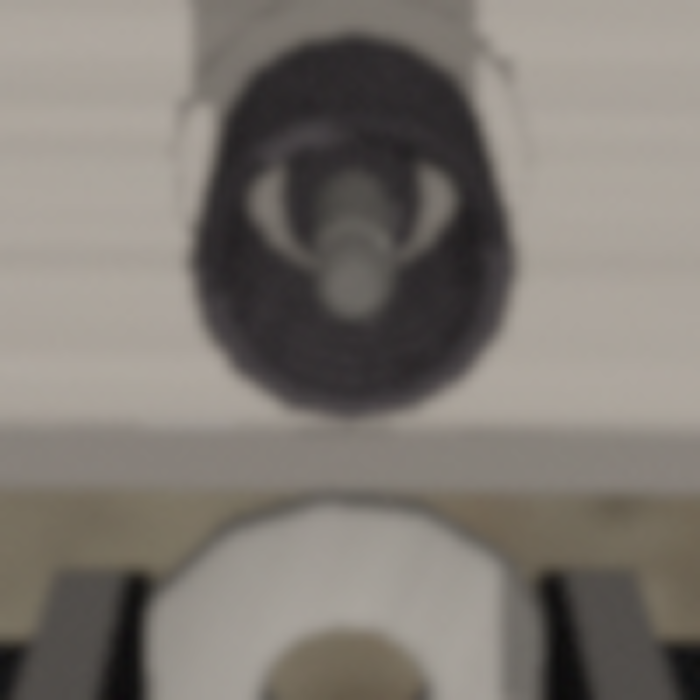

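The tip disc is centred at crop (353,285) and the spring rim at about (354,268).

```bash
python3 -c "
from h import *
c=read_camera('wrist')
f=lambda a,b:(270+(a+.5)/7-.5,160+(b+.5)/7-.5)
print('tip',onplane(c,*f(353,285),.1005),'rim',onplane(c,*f(354,268),.095),'bottom',onplane(c,*f(350,412),.095))
z=monitor.sense()['eef_pos'];print(z)
print('hole',onplane(c,*f(344,690),z[2]+.005), onplane(c,*f(345,498),z[2]+.005))"
```

```text
tip [0.47484402 0.04765891 0.1005    ] rim [0.47495846 0.04774876 0.095     ] bottom [0.48817197 0.046923   0.095     ]
[0.49561613 0.04835959 0.13142575]
hole [0.49391836 0.04628974 0.13642575] [0.47934116 0.04689921 0.13642575]
```

Correcting for the camera offset seen on the held retainer, the target TCP is (0.475, 0.0494). I'll move there and descend.

```bash
python3 -m crank '[{"translation":[0.01,0.0005,0.004],"twist":[0,0,0]},{"translation":[0.0085,0.0005,0.004],"twist":[0,0,0]},{"translation":[0,0,0],"twist":[0,0,0]},{"translation":[0,0,0],"twist":[0,0,0]},{"translation":[0,0,0],"twist":[0,0,0]}]';  python3 st.py 0.475 0.0494 0.110
```

```text
t: 11.13
eef_pos: [0.4754, 0.0502, 0.1225]
orientation: [0.057, 3.14, -0.001]
wrist_force: [0.1, 0.7, -0.3]
gripper_width: 0.0276
t 11.13 p [0.4754 0.0502 0.1225] y-yaw 87.91 z [ 0.001 -0.001 -1.   ] F [ 0.1  0.7 -0.3] w 0.0276 q [-0.05 -0.22  2.05 -0.    1.3  -1.58]
tool delta [ 0.0003 -0.0008  0.0125]
twist [-0.0005  0.0006  0.0001]
```

```bash
python3 -m crank '[{"translation":[0.0005,-0.0007,0.005],"twist":[0,0,0]},{"translation":[0,0,0.004],"twist":[0,0,0]},{"translation":[0,0,0.004],"twist":[0,0,0]},{"translation":[0,0,0],"twist":[0,0,0]},{"translation":[0,0,0],"twist":[0,0,0]}]';  python3 st.py 0.475 0.0494 0.094
python3 -c "
from h import *
c=read_camera('wrist');crop(c,270,200,370,300,6,'w13.png')"
```

```text
t: 11.55
eef_pos: [0.4757, 0.0493, 0.1085]
orientation: [0.058, 3.139, -0.001]
wrist_force: [0.4, 0.2, 0.7]
gripper_width: 0.0279
t 11.55 p [0.4757 0.0493 0.1085] y-yaw 87.9 z [ 0.002 -0.001 -1.   ] F [0.4 0.2 0.7] w 0.0279 q [-0.05 -0.2   2.06 -0.    1.28 -1.59]
tool delta [0.0007 0.0001 0.0145]
twist [-0.0006  0.0017 -0.0001]
```

View pics/w13.png

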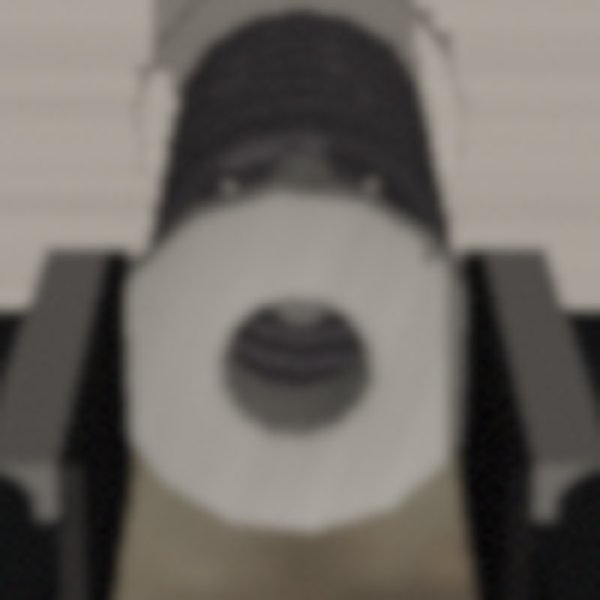

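The stem tip is just appearing in the hole, centred sideways, at crop (300,312), as expected from this viewing angle. I'll keep lowering.

```bash
python3 -m crank '[{"translation":[0.0005,0,0.004],"twist":[0,0,0]},{"translation":[0,0,0.003],"twist":[0,0,0]},{"translation":[0,0,0.002],"twist":[0,0,0]},{"translation":[0,0,0],"twist":[0,0,0]},{"translation":[0,0,0],"twist":[0,0,0]}]';  python3 st.py 0.475 0.0494 0.094
python3 -c "
from h import *
c=read_camera('wrist');crop(c,270,200,370,300,6,'w14.png')"
```

```text
t: 12.02
eef_pos: [0.4753, 0.0493, 0.0986]
orientation: [0.058, 3.139, -0.001]
wrist_force: [-0.7, -0.7, -0.2]
gripper_width: 0.0273
t 12.02 p [0.4753 0.0493 0.0986] y-yaw 87.9 z [ 0.002 -0.001 -1.   ] F [-0.7 -0.7 -0.2] w 0.0273 q [-0.05 -0.19  2.07 -0.    1.26 -1.59]
tool delta [0.0003 0.0001 0.0046]
twist [-0.0006  0.0016 -0.0001]
```

View pics/w14.png

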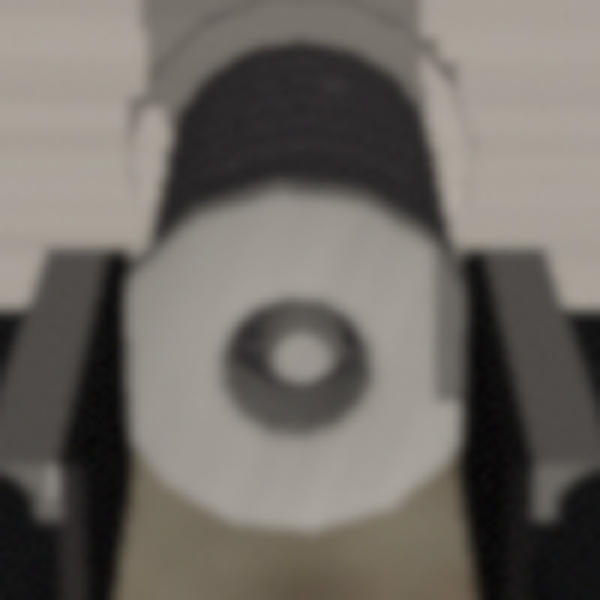

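The stem tip is inside the hole and well centred (300,355 against 297,366). I'll lower the last 4 mm.

```bash
python3 -m crank '[{"translation":[0.0003,0,0.002],"twist":[0,0,0]},{"translation":[0,0,0.0015],"twist":[0,0,0]},{"translation":[0,0,0.001],"twist":[0,0,0]},{"translation":[0,0,0],"twist":[0,0,0]},{"translation":[0,0,0],"twist":[0,0,0]}]';  python3 st.py 0.475 0.0494 0.094
python3 -c "
from h import *
c=read_camera('wrist');crop(c,270,200,370,300,6,'w15.png')"
```

```text
t: 12.48
eef_pos: [0.4752, 0.0493, 0.094]
orientation: [0.058, 3.139, -0.001]
wrist_force: [0.3, 0.3, 0.2]
gripper_width: 0.0273
t 12.48 p [0.4752 0.0493 0.094 ] y-yaw 87.9 z [ 0.002 -0.001 -1.   ] F [0.3 0.3 0.2] w 0.0273 q [-0.05 -0.18  2.07 -0.    1.25 -1.59]
tool delta [ 0.0002  0.0001 -0.    ]
twist [-0.0006  0.0024 -0.0001]
```

View pics/w15.png

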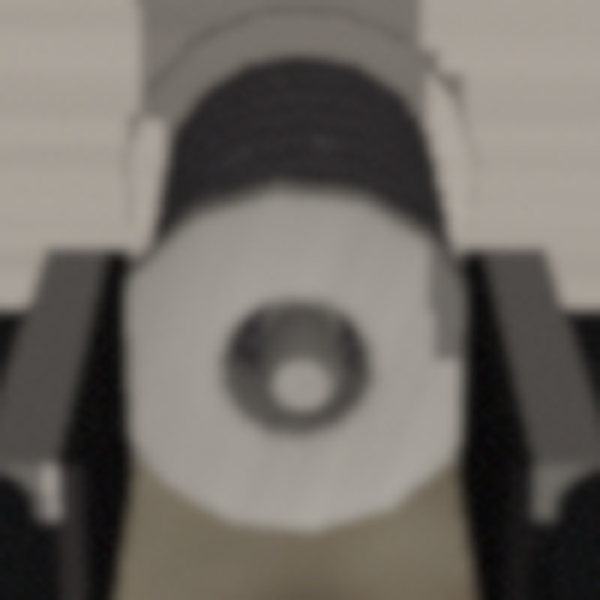

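The tip is through and there is no contact force yet, so the drop left is under 1 mm. I'll lower 0.5 mm and then release gently.

```bash
python3 -m crank '[{"translation":[0,0,0.0005],"twist":[0,0,0]},{"translation":[0,0,0],"twist":[0,0,0]},{"translation":[0,0,0],"twist":[0,0,0]},{"translation":[0,0,0],"twist":[0,0,0]},{"translation":[0,0,0],"twist":[0,0,0]}]';  python3 st.py 0.475 0.0494 0.094; python3 -m crank '[{"translation":[0,0,0],"twist":[0,0,0]},{"translation":[0,0,0],"twist":[0,0,0]},{"translation":[0,0,0],"twist":[0,0,0]},{"translation":[0,0,0],"twist":[0,0,0]},{"translation":[0,0,0],"twist":[0,0,0]}]' 0.6
python3 -c "
from h import *
c=read_camera('wrist');crop(c,270,200,370,300,6,'w16.png')"
```

```text
t: 12.95
eef_pos: [0.4756, 0.0493, 0.0941]
orientation: [0.058, 3.138, -0.001]
wrist_force: [0.7, -0.1, -0.4]
gripper_width: 0.0273
t 12.95 p [0.4756 0.0493 0.0941] y-yaw 87.9 z [ 0.003 -0.001 -1.   ] F [ 0.7 -0.1 -0.4] w 0.0273 q [-0.05 -0.18  2.07 -0.    1.25 -1.59]
tool delta [0.0006 0.0001 0.0001]
twist [-0.0006  0.0033 -0.0001]
t: 13.37
eef_pos: [0.4756, 0.0493, 0.0941]
orientation: [0.058, 3.138, -0.001]
wrist_force: [0.2, -0.7, -0.3]
gripper_width: 0.0514
```

View pics/w16.png

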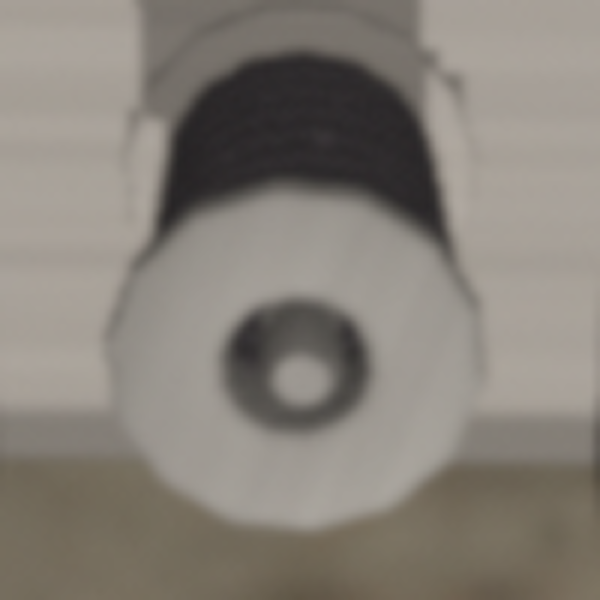

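The retainer stayed put after release, with the stem centred in the hole. I'll lift off and check it.

```bash
python3 -m crank '[{"translation":[0,0,-0.005],"twist":[0,0,0]},{"translation":[0,0,-0.015],"twist":[0,0,0]},{"translation":[0,0,-0.03],"twist":[0,0,0]},{"translation":[0,0,-0.035],"twist":[0,0,0]},{"translation":[0,0,-0.035],"twist":[0,0,0]}]';python3 -m crank '[{"translation":[0.01,0,-0.04],"twist":[0,0,0]},{"translation":[0.01,0,-0.04],"twist":[0,0,0]},{"translation":[0.01,0,-0.04],"twist":[0,0,0]},{"translation":[0.01,0,-0.03],"twist":[0,0,0]},{"translation":[0.01,0,0],"twist":[0,0,0]}]';  python3 st.py 0.454 0.237 0.38
python3 -c "
from h import *
c=read_camera('wrist');cv2.imwrite('pics/w17.png',c['image'][:,:,::-1])
c=read_camera('side');crop(c,230,100,310,250,4,'s17.png')"
```

```text
t: 13.83
eef_pos: [0.4688, 0.0496, 0.2084]
orientation: [-0.057, -3.123, -0.0]
wrist_force: [0.2, -0.1, 1.2]
gripper_width: 0.051
t: 14.25
eef_pos: [0.421, 0.0514, 0.3745]
orientation: [-0.058, -3.136, 0.001]
wrist_force: [0.1, 0.9, 0.8]
gripper_width: 0.0514
t 14.25 p [0.421  0.0514 0.3745] y-yaw 87.88 z [-0.005 -0.    -1.   ] F [0.1 0.9 0.8] w 0.0514 q [-0.05 -0.48  1.83 -0.    1.79 -1.59]
tool delta [-0.0261  0.1867 -0.0057]
twist [-0.0005 -0.0048 -0.0004]
```

View pics/w17.png

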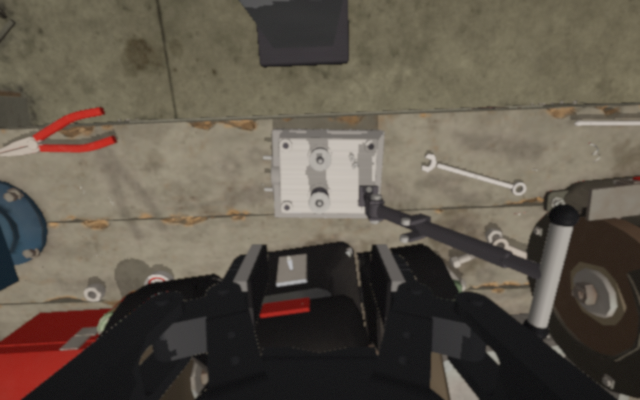

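View pics/s17.png

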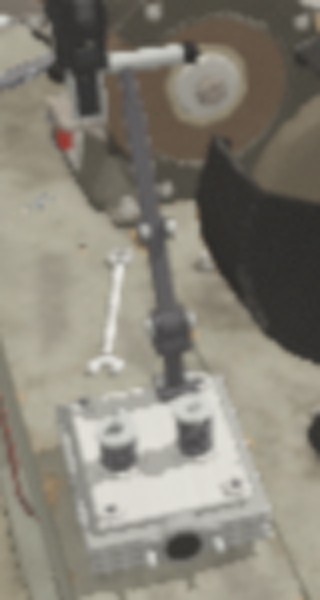

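The retainer sits on the spring with the stem up through it, matching the finished valve. The bar's near ball is at wrist (564,215) and the lever joins it at about (545,270).

```bash
python3 -c "
from h import *
c=read_camera('wrist')
print(onplane(c,564,215,.291),onplane(c,556,238,.291),onplane(c,544,285,.291))
"
python3 -m crank '[{"translation":[0,0.035,-0.004],"twist":[0,-0.004,0]},{"translation":[0,0.038,-0.004],"twist":[0,0,0]},{"translation":[0,0.038,-0.004],"twist":[0,0,0]},{"translation":[0,0.03,0],"twist":[0,0,0]},{"translation":[0,0,0],"twist":[0,0,0]}]' 0.6;python3 st.py 0.454 0.237 0.36
python3 -c "
from h import *
c=read_camera('wrist');cv2.imwrite('pics/w18.png',c['image'][:,:,::-1])"
```

```text
[0.43070296 0.23505363 0.291     ] [0.44943843 0.23229388 0.291     ] [0.49057033 0.22977975 0.291     ]
t: 14.82
eef_pos: [0.4256, 0.195, 0.3673]
orientation: [-0.074, -3.114, 0.006]
wrist_force: [0.2, -0.4, -1.4]
gripper_width: 0.0507
t 14.82 p [0.4256 0.195  0.3673] y-yaw 87.28 z [-0.026 -0.003 -1.   ] F [ 0.2 -0.4 -1.4] w 0.0507 q [ 0.27 -0.35  1.76  0.    1.77 -1.25]
tool delta [-0.0266  0.0434  0.0065]
twist [-0.0045 -0.0263 -0.0109]
```

View pics/w18.png

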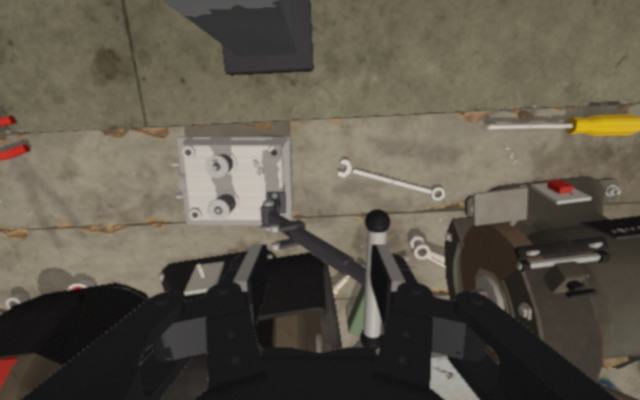

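```bash
python3 -c "
from h import *
c=read_camera('wrist')
print('ball',onplane(c,377,221,.291),onplane(c,376,245,.291))
P=np.array([dep(c,u,v) for u in range(445,640,5) for v in range(170,330,5)])
P=P[(P[:,2]>.05)&(P[:,2]<.5)&(P[:,0]>.4)]
for y0 in np.arange(.25,.5,.03):
  q=P[abs(P[:,1]-y0)<.015]
  if len(q):print(round(y0,2),q[:,0].min().round(3),q[q[:,0].argmin()].round(3),q[:,2].max().round(3))
"
```

```text
ball [0.43416891 0.23406286 0.291     ] [0.45365175 0.23330194 0.291     ]
0.25 0.415 [0.415 0.242 0.421] 0.434
0.37 0.452 [0.452 0.375 0.164] 0.271
0.4 0.448 [0.448 0.403 0.164] 0.285
0.43 0.445 [0.445 0.432 0.154] 0.283
0.46 0.506 [0.506 0.474 0.164] 0.24
0.49 0.503 [0.503 0.505 0.176] 0.242
```

The other grinder is at y ≥ 0.355, so it is clear. The bar centre at the grip spot is about (0.455, 0.236, 0.291).

```bash
python3 -m crank '[{"translation":[-0.012,0.02,0.003],"twist":[-0.004,-0.026,-0.011]},{"translation":[-0.01,0.015,0],"twist":[0,0,0]},{"translation":[-0.005,0.004,0],"twist":[0,0,0]},{"translation":[0,0,0],"twist":[0,0,0]},{"translation":[0,0,0],"twist":[0,0,0]}]';python3 st.py 0.455 0.236 0.272
python3 -c "
from h import *
c=read_camera('wrist');crop(c,200,150,440,400,3,'w19.png')"
```

```text
t: 15.33
eef_pos: [0.4556, 0.2255, 0.3576]
orientation: [-0.071, -3.132, 0.014]
wrist_force: [-0.7, 0.2, -0.0]
gripper_width: 0.0514
t 15.33 p [0.4556 0.2255 0.3576] y-yaw 87.41 z [-0.009 -0.009 -1.   ] F [-0.7  0.2 -0. ] w 0.0514 q [ 0.32 -0.26  1.7  -0.01  1.72 -1.21]
tool delta [0.0004 0.0112 0.0855]
twist [-0.0091 -0.0081 -0.0086]
```

View pics/w19.png

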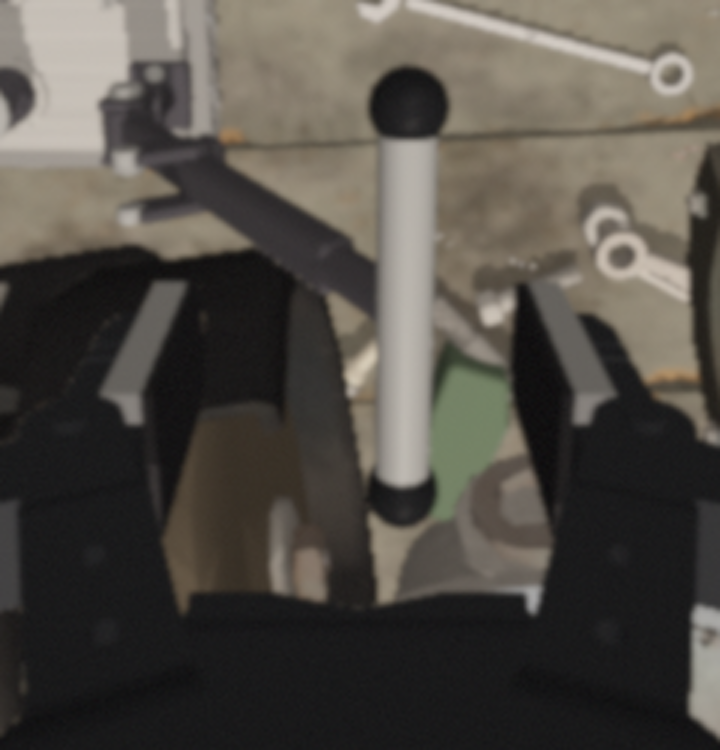

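The bar spans crop (408,100)–(402,500), and the lever joins at about (385,300). I'll center on it and descend.

```bash
python3 -m crank '[{"translation":[0,0.006,0.01],"twist":[-0.009,-0.008,-0.009]},{"translation":[0,0.004,0.012],"twist":[0,0,0]},{"translation":[0,0,0.013],"twist":[0,0,0]},{"translation":[0,0,0.008],"twist":[0,0,0]},{"translation":[0,0,0],"twist":[0,0,0]}]';python3 st.py 0.455 0.236 0.272
python3 -c "
from h import *
c=read_camera('wrist');crop(c,200,150,440,400,3,'w20.png')"
```

```text
t: 15.8
eef_pos: [0.4557, 0.2317, 0.3121]
orientation: [0.066, 3.14, -0.002]
wrist_force: [0.0, -0.5, -0.5]
gripper_width: 0.0514
t 15.8 p [0.4557 0.2317 0.3121] y-yaw 87.61 z [ 0.001 -0.001 -1.   ] F [ 0.  -0.5 -0.5] w 0.0514 q [ 0.33 -0.26  1.77 -0.    1.63 -1.2 ]
tool delta [0.0009 0.0043 0.0401]
twist [-0.0011  0.0012 -0.0051]
```

View pics/w20.png

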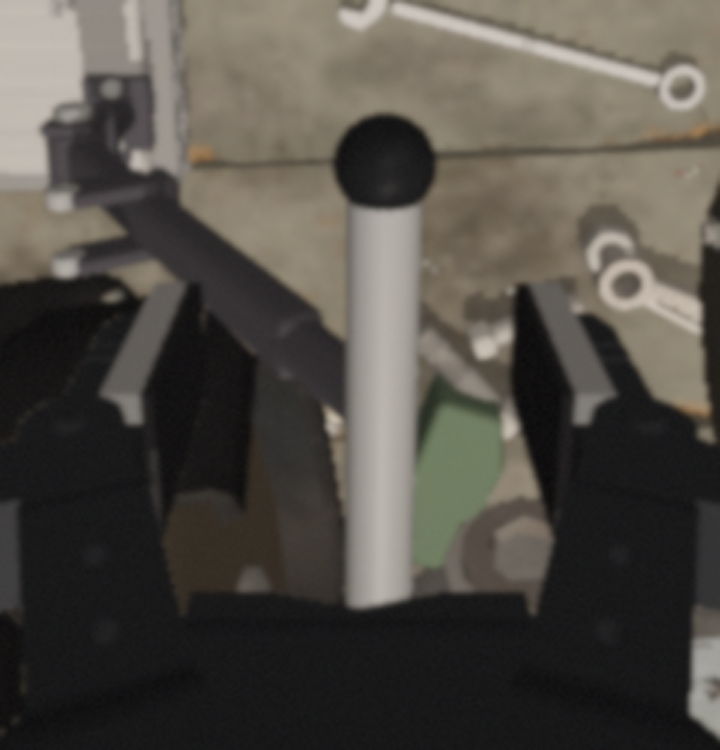

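```bash
python3 -m crank '[{"translation":[0.001,0.004,0.008],"twist":[-0.001,0.001,-0.005]},{"translation":[0,0,0.01],"twist":[0,0,0]},{"translation":[0,0,0.01],"twist":[0,0,0]},{"translation":[0,0,0.008],"twist":[0,0,0]},{"translation":[0,0,0],"twist":[0,0,0]}]';python3 st.py 0.455 0.236 0.272
python3 -c "
from h import *
c=read_camera('wrist');crop(c,200,150,440,400,3,'w21.png')"
```

```text
t: 16.27
eef_pos: [0.4553, 0.2361, 0.2743]
orientation: [0.057, 3.139, 0.001]
wrist_force: [0.2, 0.3, -0.0]
gripper_width: 0.0512
t 16.27 p [0.4553 0.2361 0.2743] y-yaw 87.92 z [ 0.002  0.    -1.   ] F [ 0.2  0.3 -0. ] w 0.0512 q [ 0.33 -0.24  1.82 -0.    1.56 -1.2 ]
tool delta [ 0.0003 -0.0001  0.0023]
twist [0.0006 0.0023 0.0003]
```

View pics/w21.png

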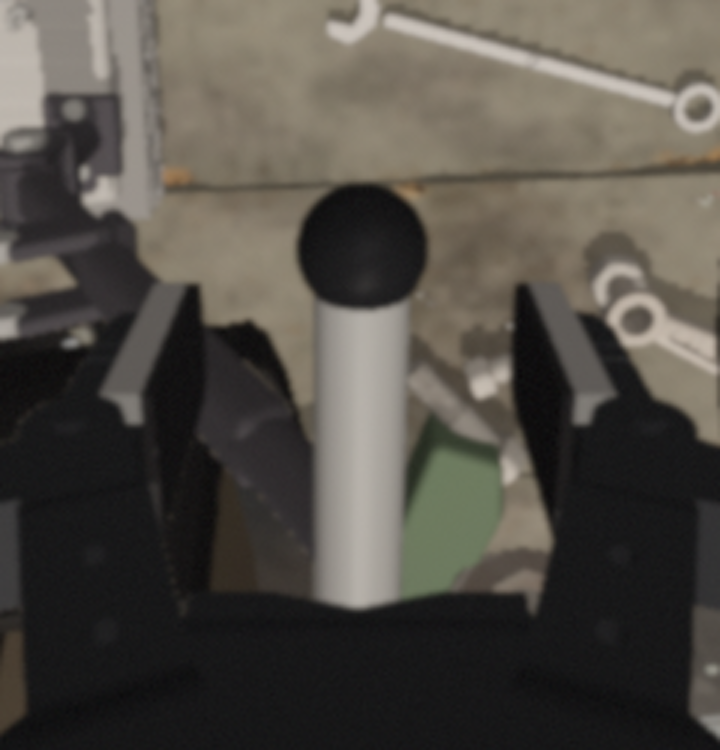

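The bar is centered between the pads at crop u≈360, clear of the ball and the lever. I'll grip it.

```bash
python3 -m crank '[{"translation":[0,0,0],"twist":[0,0,0]},{"translation":[0,0,0],"twist":[0,0,0]},{"translation":[0,0,0],"twist":[0,0,0]},{"translation":[0,0,0],"twist":[0,0,0]},{"translation":[0,0,0],"twist":[0,0,0]}]' 0;python3 st.py 0.455 0.236 0.272
python3 -c "
from h import *
c=read_camera('wrist');crop(c,200,150,440,400,3,'w22.png')
c=read_camera('side');crop(c,230,80,310,230,4,'s22.png')"
```

```text
t: 16.73
eef_pos: [0.4558, 0.2364, 0.2757]
orientation: [0.058, 3.137, 0.002]
wrist_force: [-0.2, -0.6, -3.2]
gripper_width: 0.0122
t 16.73 p [0.4558 0.2364 0.2757] y-yaw 87.89 z [ 0.004  0.001 -1.   ] F [-0.2 -0.6 -3.2] w 0.0122 q [ 0.33 -0.24  1.82  0.    1.57 -1.2 ]
tool delta [ 0.0008 -0.0004  0.0037]
twist [ 0.0015  0.0038 -0.0001]
```

View pics/w22.png

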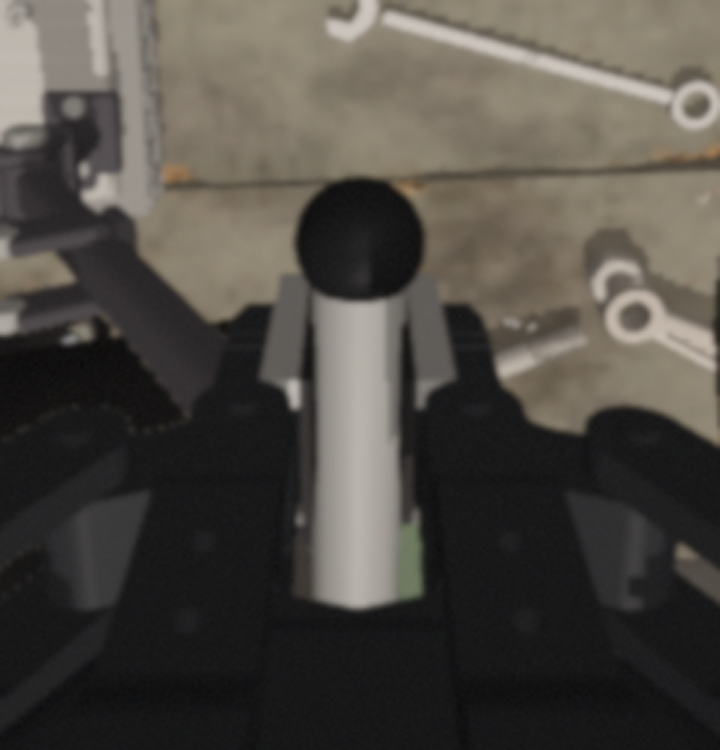

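View pics/s22.png

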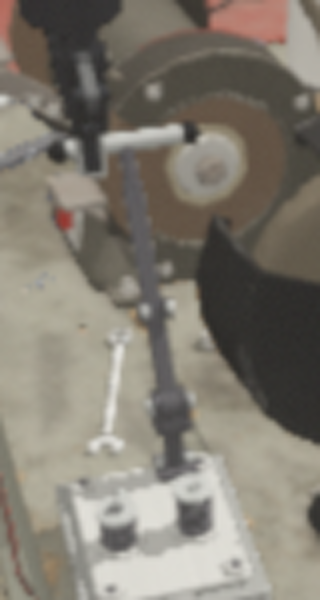

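The bar is gripped at 12 mm opening with little force. I'll swing along the arc in steps, tracking the lever angle from the TCP.

```bash
cat > arc.py <<'E'
from h import *
from scipy.spatial.transform import Rotation as Ro
import sys
PY,PZ=float(sys.argv[1]) if len(sys.argv)>1 else .1207,.122-.0153
s=monitor.sense();p=s["eef_pos"];R=Ro.from_rotvec(s["orientation"]).as_matrix()
dy,dz=PY-p[1],p[2]-PZ
phi=np.arctan2(dy,dz);print("t",s["t"].round(2) if hasattr(s["t"],"round") else s["t"],"theta",round(phi+.6,3),"r",round(np.hypot(dy,dz),4),"p",np.round(p,4),"F",np.round(s["wrist_force"],1),"w",round(float(s["gripper_width"]),4))
yaw=np.radians(87.9);yd=np.array([np.cos(yaw),np.sin(yaw),0]);zd=np.array([0,0,-1.]);D=np.c_[np.cross(yd,zd),yd,zd]
print("twist",np.round(Ro.from_matrix(R.T@D).as_rotvec(),4))
print("x drift",round(p[0]-.4558-(p[1]-.2364)*np.cos(yaw),4))
st=float(sys.argv[2]) if len(sys.argv)>2 else .1
cur=np.array([dy,dz])
for k in range(1,6):
    a=phi+k*st;n=.205*np.array([np.sin(a),np.cos(a)]);d=n-cur;cur=n
    print("row tool y,z:",np.round([-d[0],-d[1]],4))
E
python3 arc.py
```

```text
t 16.8333 theta -0.0 r 0.2049 p [0.4558 0.2364 0.2758] F [-0.1 -0.2 -0.5] w 0.0119
twist [ 0.0015  0.0038 -0.0001]
x drift 0.0
row tool y,z: [-0.0174 -0.0108]
row tool y,z: [-0.0184 -0.0089]
row tool y,z: [-0.0192 -0.007 ]
row tool y,z: [-0.0199 -0.0051]
row tool y,z: [-0.0203 -0.0031]
```

```bash
python3 -m crank '[{"translation":[0,-0.008,-0.005],"twist":[0.001,0.004,0]},{"translation":[0,-0.016,-0.009],"twist":[0,0,0]},{"translation":[0,-0.018,-0.008],"twist":[0,0,0]},{"translation":[0,-0.018,-0.006],"twist":[0,0,0]},{"translation":[0,0,0],"twist":[0,0,0]}]';python3 arc.py
```

```text
t: 17.25
eef_pos: [0.4528, 0.1759, 0.304]
orientation: [-0.053, -3.138, -0.01]
wrist_force: [-0.7, -1.1, -1.1]
gripper_width: 0.012
t 17.25 theta 0.327 r 0.2049 p [0.4528 0.1759 0.304 ] F [-0.7 -1.1 -1.1] w 0.012
twist [ 0.0063 -0.0029  0.0029]
x drift -0.0008
row tool y,z: [-0.02   -0.0046]
row tool y,z: [-0.0203 -0.0025]
row tool y,z: [-0.0205 -0.0005]
row tool y,z: [-0.0204  0.0016]
row tool y,z: [-0.0202  0.0036]
```

```bash
python3 -m crank '[{"translation":[0,-0.02,-0.0046],"twist":[0.006,-0.003,0.003]},{"translation":[0,-0.02,-0.0025],"twist":[0,0,0]},{"translation":[0,-0.02,-0.0005],"twist":[0,0,0]},{"translation":[0,-0.02,0.0016],"twist":[0,0,0]},{"translation":[0,-0.01,0.002],"twist":[0,0,0]}]';python3 arc.py
```

```text
t: 17.67
eef_pos: [0.4486, 0.0878, 0.3089]
orientation: [-0.052, -3.141, -0.02]
wrist_force: [-1.0, 3.2, -0.2]
gripper_width: 0.0118
t 17.6667 theta 0.761 r 0.2049 p [0.4486 0.0878 0.3089] F [-1.   3.2 -0.2] w 0.0118
twist [ 0.013  -0.0007  0.0036]
x drift -0.0018
row tool y,z: [-0.0201  0.0042]
row tool y,z: [-0.0195  0.0063]
row tool y,z: [-0.0188  0.0082]
row tool y,z: [-0.0179  0.01  ]
row tool y,z: [-0.0168  0.0118]
```

```bash
python3 -m crank '[{"translation":[0,-0.02,0.0042],"twist":[0.013,0,0.003]},{"translation":[0,-0.0195,0.0063],"twist":[0,0,0]},{"translation":[0,-0.0188,0.0082],"twist":[0,0,0]},{"translation":[0,-0.0179,0.01],"twist":[0,0,0]},{"translation":[0,-0.01,0.007],"twist":[0,0,0]}]';python3 arc.py
```

```text
t: 18.08
eef_pos: [0.4446, 0.0026, 0.2743]
orientation: [-0.052, -3.14, -0.016]
wrist_force: [-1.7, 2.0, 0.7]
gripper_width: 0.0119
t 18.0833 theta 1.214 r 0.205 p [0.4446 0.0026 0.2743] F [-1.7  2.   0.7] w 0.0119
twist [ 0.0101 -0.0009  0.0032]
x drift -0.0027
row tool y,z: [-0.0161  0.0126]
row tool y,z: [-0.0148  0.0142]
row tool y,z: [-0.0133  0.0156]
row tool y,z: [-0.0117  0.0168]
row tool y,z: [-0.0099  0.0179]
```

```bash
python3 -m crank '[{"translation":[-0.0003,-0.0161,0.0126],"twist":[0.01,0,0.003]},{"translation":[0,-0.0148,0.0142],"twist":[0,0,0]},{"translation":[0,-0.0133,0.0156],"twist":[0,0,0]},{"translation":[0,-0.0117,0.0168],"twist":[0,0,0]},{"translation":[0,0,0],"twist":[0,0,0]}]';python3 arc.py .1207 .05
python3 -c "
from h import *
c=read_camera('side');crop(c,230,130,330,250,5,'s23.png');c=read_camera('wrist');cv2.imwrite('pics/w23.png',c['image'][:,:,::-1])"
```

```text
t: 18.5
eef_pos: [0.4418, -0.0533, 0.2121]
orientation: [-0.058, -3.138, -0.011]
wrist_force: [1.6, -0.4, 1.1]
gripper_width: 0.0114
t 18.5 theta 1.626 r 0.2034 p [ 0.4418 -0.0533  0.2121] F [ 1.6 -0.4  1.1] w 0.0114
twist [ 0.0068 -0.0031 -0.0002]
x drift -0.0034
row tool y,z: [-0.0064  0.0081]
row tool y,z: [-0.0046  0.0091]
row tool y,z: [-0.0042  0.0094]
row tool y,z: [-0.0037  0.0096]
row tool y,z: [-0.0032  0.0097]
```

View pics/s23.png

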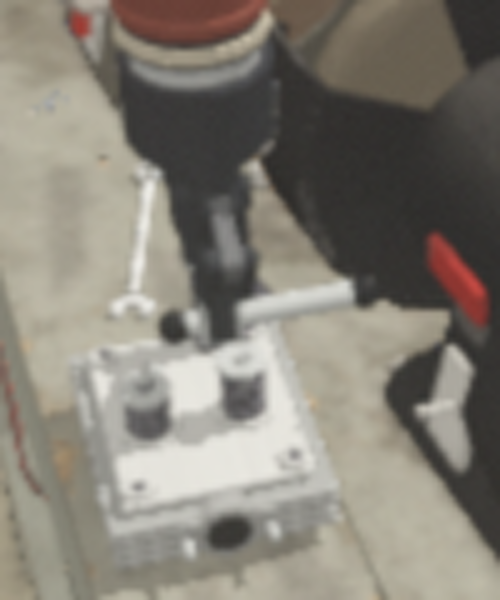

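View pics/w23.png

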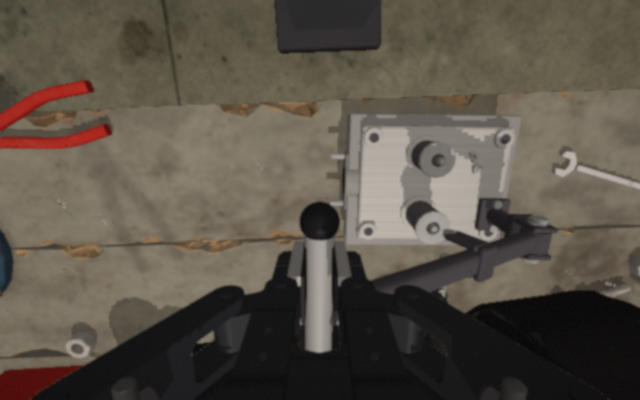

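The retainer is still seated and the lever is coming over; the fork has not touched yet. I'll continue in finer steps.

```bash
python3 -m crank '[{"translation":[0,-0.0055,0.009],"twist":[0.006,-0.003,0]},{"translation":[0,-0.0046,0.0091],"twist":[0,0,0]},{"translation":[0,-0.0042,0.0094],"twist":[0,0,0]},{"translation":[0,-0.0037,0.0096],"twist":[0,0,0]},{"translation":[0,0,0],"twist":[0,0,0]}]';python3 arc.py .1207 .04;python3 -m crank '[{"translation":[0,-0.0032,0.0097],"twist":[0,0,0]},{"translation":[0,-0.0025,0.0098],"twist":[0,0,0]},{"translation":[0,-0.001,0.004],"twist":[0,0,0]},{"translation":[0,0,0],"twist":[0,0,0]},{"translation":[0,0,0],"twist":[0,0,0]}]';python3 arc.py .1207 .04
```

```text
t: 19.02
eef_pos: [0.4412, -0.0686, 0.1773]
orientation: [-0.052, -3.14, -0.006]
wrist_force: [1.1, -0.8, -1.1]
gripper_width: 0.0116
t 19.0167 theta 1.814 r 0.202 p [ 0.4412 -0.0686  0.1773] F [ 1.1 -0.8 -1.1] w 0.0116
twist [ 0.0038 -0.0011  0.0033]
x drift -0.0034
row tool y,z: [-0.0055  0.0067]
row tool y,z: [-0.0024  0.0078]
row tool y,z: [-0.0021  0.0079]
row tool y,z: [-0.0018  0.008 ]
row tool y,z: [-0.0014  0.0081]
t: 19.43
eef_pos: [0.4413, -0.0751, 0.1524]
orientation: [-0.053, -3.14, -0.009]
wrist_force: [-1.4, 0.9, 1.0]
gripper_width: 0.0114
t 19.4333 theta 1.942 r 0.201 p [ 0.4413 -0.0751  0.1524] F [-1.4  0.9  1. ] w 0.0114
twist [ 0.0056 -0.0011  0.003 ]
x drift -0.0031
row tool y,z: [-0.0056  0.0071]
row tool y,z: [-0.0014  0.0081]
row tool y,z: [-0.0011  0.0081]
row tool y,z: [-0.0007  0.0082]
row tool y,z: [-0.0004  0.0082]
```

```bash
python3 -m crank '[{"translation":[0,-0.0015,0.006],"twist":[0.005,0,0.003]},{"translation":[0,-0.001,0.006],"twist":[0,0,0]},{"translation":[0,-0.001,0.006],"twist":[0,0,0]},{"translation":[0,0,0],"twist":[0,0,0]},{"translation":[0,0,0],"twist":[0,0,0]}]';python3 arc.py .1245 .03
python3 -c "
from h import *
c=read_camera('side');crop(c,230,130,330,250,5,'s24.png');c=read_camera('wrist');cv2.imwrite('pics/w24.png',c['image'][:,:,::-1])
c=read_camera('top');crop(c,260,200,340,260,8,'t24.png')"
```

```text
t: 19.85
eef_pos: [0.4411, -0.0777, 0.1337]
orientation: [-0.056, -3.14, -0.004]
wrist_force: [-0.8, 0.7, 1.9]
gripper_width: 0.0115
t 19.85 theta 2.038 r 0.204 p [ 0.4411 -0.0777  0.1337] F [-0.8  0.7  1.9] w 0.0115
twist [ 0.0024 -0.0016  0.0008]
x drift -0.0032
row tool y,z: [-0.0017  0.006 ]
row tool y,z: [-0.0005  0.0061]
row tool y,z: [-0.0004  0.0061]
row tool y,z: [-0.0002  0.0061]
row tool y,z: [0.     0.0061]
```

View pics/s24.png

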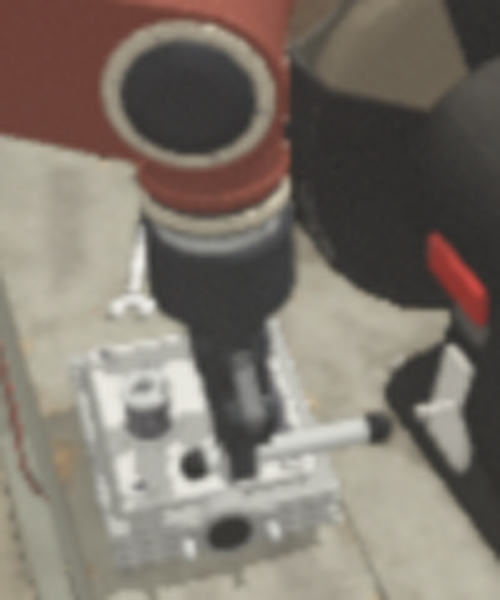

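View pics/w24.png

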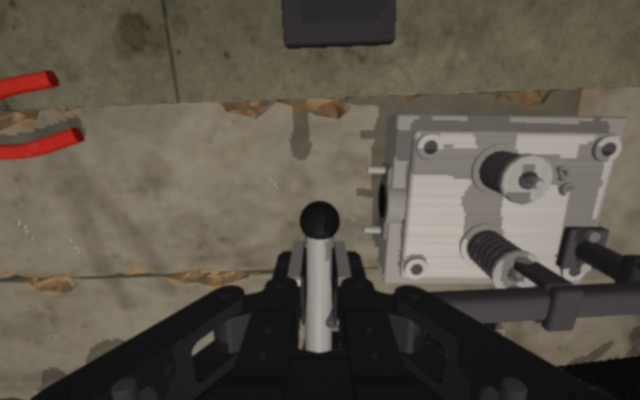

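The fork is just above the flange at wrist (515,268). I'll descend in small steps and watch the force.

```bash
python3 -m crank '[{"translation":[0,-0.0005,0.003],"twist":[0.002,-0.001,0]},{"translation":[0,-0.0003,0.003],"twist":[0,0,0]},{"translation":[0,0,0.002],"twist":[0,0,0]},{"translation":[0,0,0],"twist":[0,0,0]},{"translation":[0,0,0],"twist":[0,0,0]}]';python3 arc.py .1245 .03|head -3; python3 -m crank '[{"translation":[0,0,0.002],"twist":[0,0,0]},{"translation":[0,0,0.002],"twist":[0,0,0]},{"translation":[0,0,0.002],"twist":[0,0,0]},{"translation":[0,0,0],"twist":[0,0,0]},{"translation":[0,0,0],"twist":[0,0,0]}]';python3 arc.py .1245 .03|head -3
```

```text
t: 20.42
eef_pos: [0.4411, -0.078, 0.129]
orientation: [-0.056, -3.139, -0.003]
wrist_force: [-3.3, 2.2, 3.3]
gripper_width: 0.0115
t 20.4167 theta 2.061 r 0.2038 p [ 0.4411 -0.078   0.129 ] F [-3.3  2.2  3.3] w 0.0115
twist [ 0.0018 -0.0018  0.001 ]
x drift -0.0032
t: 20.83
eef_pos: [0.4412, -0.0784, 0.1249]
orientation: [-0.056, -3.139, -0.0]
wrist_force: [-3.5, 2.5, 4.3]
gripper_width: 0.0113
t 20.8333 theta 2.081 r 0.2038 p [ 0.4412 -0.0784  0.1249] F [-3.5  2.5  4.3] w 0.0113
twist [ 0.0002 -0.002   0.0008]
x drift -0.0031
```

```bash
python3 -c "
from h import *
c=read_camera('wrist');crop(c,420,180,640,340,3.6 and 3,'w25.png')
c=read_camera('side');crop(c,230,180,310,240,8,'s25.png')"
```

```text
(no output)
```

View pics/w25.png

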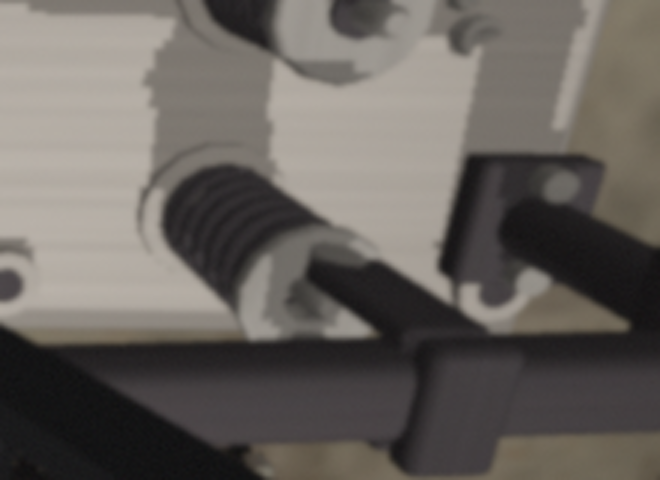

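View pics/s25.png

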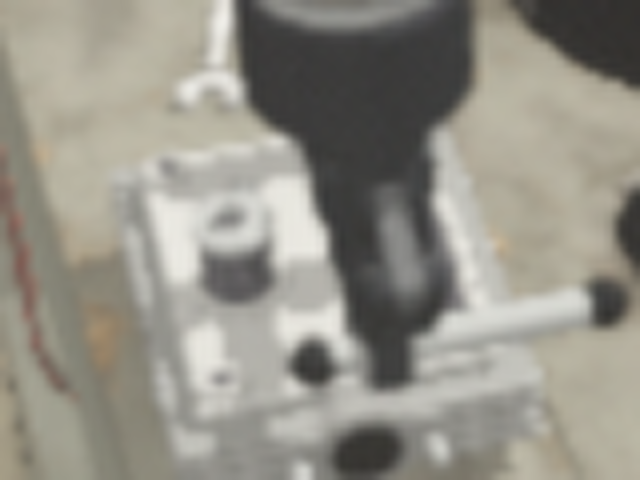

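The fork foot is on the flange beside the stem, at the predicted first-touch height. Now I'll squeeze about 30 mm at the bar, in steps.

```bash
python3 -m crank '[{"translation":[0,0,0.003],"twist":[0,-0.002,0]},{"translation":[0,0,0.003],"twist":[0,0,0]},{"translation":[0,0,0.003],"twist":[0,0,0]},{"translation":[0,0,0.003],"twist":[0,0,0]},{"translation":[0,0,0],"twist":[0,0,0]}]';python3 arc.py .1245 .03|head -3; python3 -m crank '[{"translation":[0,0,0.003],"twist":[0,0,0]},{"translation":[0,0,0.003],"twist":[0,0,0]},{"translation":[0,0,0.003],"twist":[0,0,0]},{"translation":[0,0,0],"twist":[0,0,0]},{"translation":[0,0,0],"twist":[0,0,0]}]';python3 arc.py .1245 .03|head -3
```

```text
t: 21.35
eef_pos: [0.4412, -0.0787, 0.1163]
orientation: [-0.057, -3.139, -0.001]
wrist_force: [-5.0, 3.2, 7.5]
gripper_width: 0.0118
t 21.35 theta 2.124 r 0.2034 p [ 0.4412 -0.0787  0.1163] F [-5.   3.2  7.5] w 0.0118
twist [ 0.0003 -0.0019  0.0005]
x drift -0.0031
t: 21.77
eef_pos: [0.4411, -0.0788, 0.1116]
orientation: [-0.056, -3.136, -0.001]
wrist_force: [-3.6, 4.1, 5.1]
gripper_width: 0.0114
t 21.7667 theta 2.147 r 0.2034 p [ 0.4411 -0.0788  0.1116] F [-3.6  4.1  5.1] w 0.0114
twist [ 0.0006 -0.0047  0.0009]
x drift -0.0032
```

```bash
python3 -m crank '[{"translation":[0,0,0.003],"twist":[0,-0.004,0]},{"translation":[0,0,0.003],"twist":[0,0,0]},{"translation":[0,0,0.003],"twist":[0,0,0]},{"translation":[0,0,0.003],"twist":[0,0,0]},{"translation":[0,0,0],"twist":[0,0,0]}]';python3 arc.py .1245 .03|head -3; python3 -c "
from h import *
c=read_camera('wrist');crop(c,420,180,640,340,3,'w26.png')"
```

```text
t: 22.18
eef_pos: [0.4411, -0.0786, 0.105]
orientation: [-0.054, -3.137, -0.002]
wrist_force: [-5.7, 3.0, 8.0]
gripper_width: 0.0116
t 22.1833 theta 2.179 r 0.2031 p [ 0.4411 -0.0786  0.105 ] F [-5.7  3.   8. ] w 0.0116
twist [ 0.0013 -0.0039  0.0021]
x drift -0.0031
```

View pics/w26.png

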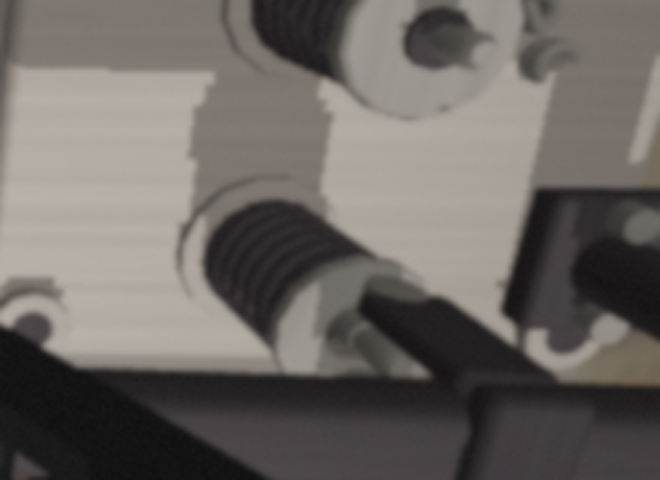

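The stem is standing out further and the flange is level under the fork. About 10 mm is left at the bar.

```bash
python3 -m crank '[{"translation":[0,0,0.003],"twist":[0,-0.004,0.002]},{"translation":[0,0,0.003],"twist":[0,0,0]},{"translation":[0,0,0.003],"twist":[0,0,0]},{"translation":[0,0,0.003],"twist":[0,0,0]},{"translation":[0,0,0.001],"twist":[0,0,0]}]';python3 arc.py .1245 .03|head -3; python3 -c "
from h import *
c=read_camera('wrist');crop(c,420,180,640,340,3,'w27.png')"
```

```text
t: 22.65
eef_pos: [0.4412, -0.0783, 0.0998]
orientation: [-0.056, -3.136, -0.005]
wrist_force: [-7.2, 1.9, 10.1]
gripper_width: 0.0111
t 22.65 theta 2.205 r 0.2029 p [ 0.4412 -0.0783  0.0998] F [-7.2  1.9 10.1] w 0.0111
twist [ 0.0031 -0.0048  0.0011]
x drift -0.0031
```

View pics/w27.png

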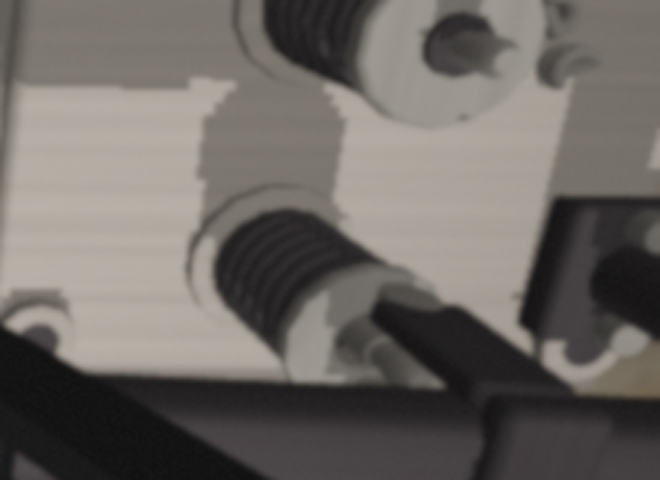

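```bash
python3 -m crank '[{"translation":[0,0,0.002],"twist":[0.003,-0.004,0]},{"translation":[0,0,0.002],"twist":[0,0,0]},{"translation":[0,0,0.002],"twist":[0,0,0]},{"translation":[0,0,0.002],"twist":[0,0,0]},{"translation":[0,0,0.002],"twist":[0,0,0]}]';python3 arc.py .1245 .03|head -3; python3 -c "
from h import *
c=read_camera('wrist');crop(c,460,220,600,320,5,'w28.png');c=read_camera('side');crop(c,230,180,330,240,8,'s28.png')
for z in (.099,.088,.086,.090): print(z,[np.round(proj(c2,np.array([.4749,.0477,z])),1) for c2 in [read_camera('wrist')]])"
```

```text
t: 23.12
eef_pos: [0.4412, -0.0783, 0.0988]
orientation: [-0.055, -3.135, -0.003]
wrist_force: [-9.5, 3.3, 15.7]
gripper_width: 0.012
t 23.1167 theta 2.21 r 0.2029 p [ 0.4412 -0.0783  0.0988] F [-9.5  3.3 15.7] w 0.012
twist [ 0.0017 -0.0064  0.0016]
x drift -0.0031
0.099 [array([559.2, 306.4])]
0.088 [array([544.8, 294.6])]
0.086 [array([542.3, 292.7])]
0.09 [array([547.3, 296.7])]
```

View pics/w28.png

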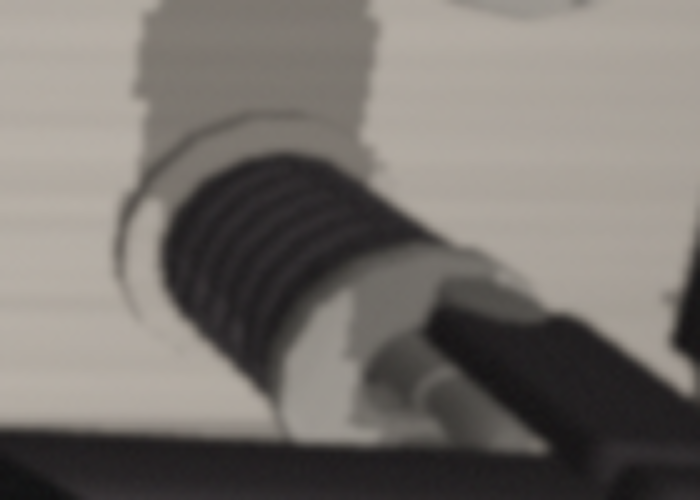

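Movement slowed while the force rose, so I'll check the squeeze from the picture before pushing further. The flange's top edge is at crop (430,243) and its left edge at about (283,400).

```bash
python3 -c "
from h import *
c=read_camera('wrist');a=np.linspace(0,6.283,200)
print('bias: finished flange z .099?')
f=lambda uv:((uv[0]-460)*5+2,(uv[1]-220)*5+2)
g=lambda X:f(proj(c,X))
for z in (.084,.086,.088,.090,.092,.095):
  P=np.array([g(np.array([.4749+.016*np.cos(t),.0477+.016*np.sin(t),z])) for t in a])
  print('flange top z',z,'left',P[:,0].min().round(0),P[P[:,0].argmin()].round(0),'top',P[P[:,1].argmin()].round(0))
for z in(.101,.095,.091): print('stem',z,np.round(g(np.array([.4749,.0477,z])),0))
P=np.array([g(np.array([.4749+.018*np.cos(t),.0477+.018*np.sin(t),.054])) for t in a]);print('base',P.min(0),P.max(0))
print(np.round(monitor.sense()['wrist_force'],1),monitor.sense()['joint_torque'])
"; python3 arc.py .1245|head -1
```

```text
bias: finished flange z .099?
flange top z 0.084 left 263.0 [263. 378.] top [432. 232.]
flange top z 0.086 left 273.0 [273. 388.] top [444. 241.]
flange top z 0.088 left 284.0 [284. 398.] top [457. 250.]
flange top z 0.09 left 294.0 [294. 408.] top [470. 259.]
flange top z 0.092 left 306.0 [306. 419.] top [484. 268.]
flange top z 0.095 left 323.0 [323. 435.] top [504. 282.]
stem 0.101 [512. 445.]
stem 0.095 [471. 412.]
stem 0.091 [445. 390.]
base [114.99979153 108.71837048] [384.75680059 348.08005072]
[-9.5  3.2 15.3] [ -0.79720672 -17.62607932 -31.61846638  -0.63302927  -2.85087459
  -0.17525066]
t 23.4667 theta 2.21 r 0.2029 p [ 0.4412 -0.0782  0.0987] F [-9.5  3.2 15.3] w 0.0116
```

View pics/s28.png

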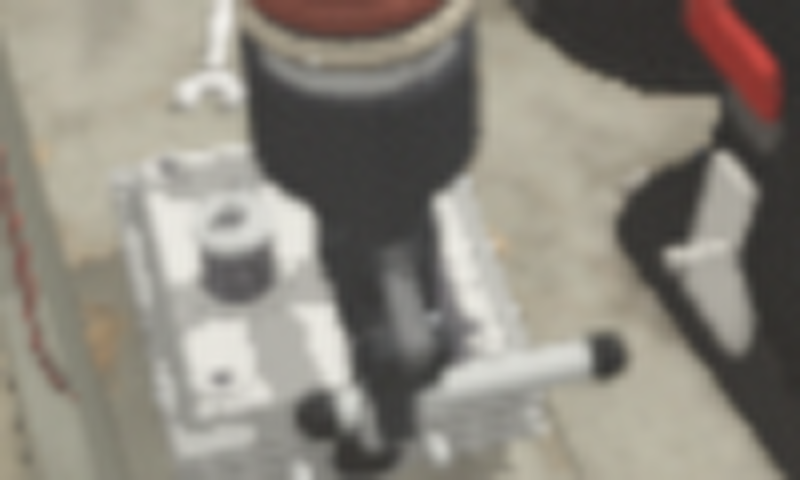

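By outline the flange top is at about 86.5–88 mm, so the squeeze is 11–12.5 mm, while kinematics gives 9.6. I'll settle it with the depth map relative to the head top.

```bash
python3 -c "
from h import *
c=read_camera('wrist')
def med(u0,u1,v0,v1):
  P=np.array([dep(c,u,v) for u in range(u0,u1) for v in range(v0,v1)]);return np.round(np.median(P,0),4),np.round(P[:,2].std(),4)
print('flange',med(519,528,287,300),'flange shadow',med(534,544,273,282),'head top',med(545,580,230,255),med(465,485,225,240))
c=read_camera('wrist')
Q=[(u,v,dep(c,u,v)) for u in range(510,580,1) for v in range(255,312,1)]
Q=np.array([[u,v,*p] for u,v,p in Q]);m=(np.hypot(Q[:,2]-.4749,Q[:,3]-.0477)<.014)&(np.hypot(Q[:,2]-.4749,Q[:,3]-.0477)>.008)&(Q[:,4]>.075)&(Q[:,4]<.098)
print(m.sum(),np.percentile(Q[m,4],[5,25,50,75,95]))
cv2.imwrite('pics/full29.png',c['image'][:,:,::-1])
"
```

```text
flange (array([0.4734, 0.0354, 0.0876]), np.float64(0.0142)) flange shadow (array([0.4636, 0.0425, 0.0877]), np.float64(0.0162)) head top (array([0.4585, 0.0799, 0.0539]), np.float64(0.0155)) (array([0.4493, 0.0213, 0.054 ]), np.float64(0.0153))
932 [0.07698472 0.08670865 0.08768163 0.08921502 0.0966545 ]
```

View pics/full29.png

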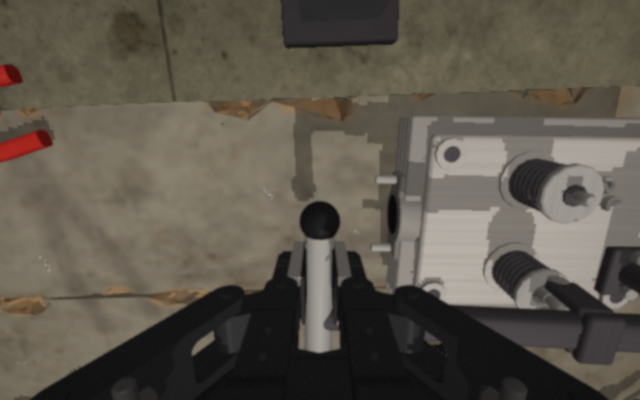

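The depth map reads head top 54.0 mm (true value 54) and flange top 87.6 mm, so the squeeze is about 11.4 mm and the groove (91–95 mm) is clear. I'll check that it holds steady and that the bystanders are where they were, then hand in.

```bash
python3 -c "
from h import *
for i in range(10): c=read_camera('wrist')
def med(u0,u1,v0,v1):
  P=np.array([dep(c,u,v) for u in range(u0,u1) for v in range(v0,v1)]);return np.round(np.median(P,0),4)
print('flange',med(519,528,287,300),'finished',med(548,562,185,205),'head',med(545,580,230,255))
t=read_camera('top');cv2.imwrite('pics/t30.png',t['image'][:,:,::-1])
"; python3 arc.py .1245|head -1
```

```text
flange [0.4736 0.0353 0.0878] finished [0.4148 0.0411 0.09  ] head [0.4585 0.0801 0.0539]
t 24.1167 theta 2.21 r 0.2029 p [ 0.4412 -0.0783  0.0988] F [-10.    3.8  15.3] w 0.0114
```

View pics/t30.png

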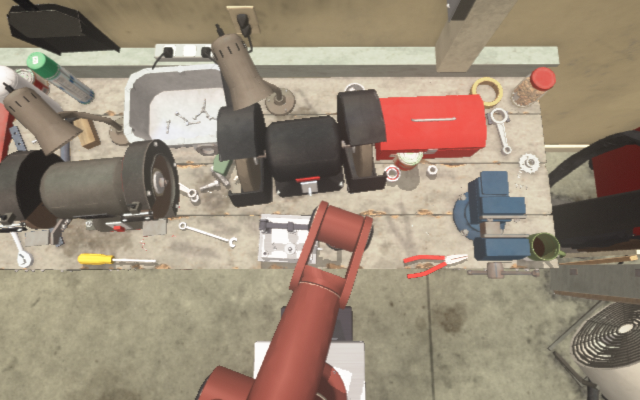

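The hold is steady at the same TCP and force over 0.65 s. The bearing (392,174), nut (432,170) and spanner (208,235) are where they started, so I'm handing in.

```bash
python3 -c "
from plant import bot
print(bot.sign_off())"
```

```text
the job is handed in; nothing more can be done
None
```

The retainer is seated on the bare spring, and the spring is held squeezed by about 11 mm with the lever still gripped down. I laid the retainer on spigot down with the stem through its hole and let go. Then I gripped the near side of the lever bar, swung it over in small steps onto the flange, and handed in at about 24 s of the 72 s.

**What the last checks showed:**
- **Squeeze:** The depth image puts the flange top at 87.6–87.8 mm, against 99 mm with the spring free, so the squeeze is about 11.2–11.4 mm. The head top in the same image read 53.9–54.0 mm against its true 54. The collet groove (91–95 mm) stands clear of the flange.
- **Holding:** Pose and force stayed steady for 0.65 s before hand-in, at about 15 N pushing up on the tool.
- **Bystanders:** In the last top view the bearing, nut and spanner lie where they started.

**What disagreed:**
- **Squeeze estimates:** The lever angle worked out from the arm's position gave about 9.6 mm of squeeze, and the flange outline in the picture gave 11–12.5 mm. I trusted the depth image.
- **Forces:** The held force is somewhat above the 12–13 N I expected at the bar, and there is a side force of about 10 N along the bar. I put the excess down to friction and did not check it or the side force further.

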